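# Seat a cover under its lip and weigh it down with a pile of offcuts

### The job

The brittle brown cover is to be held down in the blue fixture by dead weight: handling it lightly, tip its plain end under the steel lip and level it flat into the bed. Then pile every metal offcut that is there (aluminium slab, steel and brass wedges, green stepped block, copper half-round) in one steady column over the middle of the cover, each lying on its underside; find an order and a way round in which they all rest securely. Leave the bearing, gear and core plug where they are.

Things in the scene. Friction and masses are not known exactly. Their poses are not given: they have to be found in the camera images.
- bed_floor (a point): Fixed blue fixture, 134 x 94 mm, with a shallow bed 114 mm long (x) by 74 mm wide (y). Point: centre of the bed's floor, 10 mm above the bench; x points along the bed away from the lip, z up. Walls 10 mm thick round it: the sides rise 5.5 mm above the bed floor, the far (+x) end 8 mm. Place and yaw differ (yaw up to 0.3) each time
- bed_lip (a point): Underside of the fixture's steel lip, middle of its free edge: at the near (-x) end, towards the robot, the lip (6 mm thick) overhangs the bed by 12 mm; its underside is 11 mm, its top 17 mm, above the bed floor. Axes as bed_floor
- cover_tab (a point): Centre of the cover's tab. The cover: brittle brown plate 110 (x) x 70 (y) x 6 mm, 0.09 kg, lying flat, with an upright tab on top at its +x end, 10 mm thick (x), 40 mm wide (y), 30 mm high above the plate, outer face flush with the plate's end. Point: 50 mm along +x from the plate's middle, 21 mm above its underside; z up. Take it by the tab: it bears a grip of 15 N, cracks above 30 N
- cover_pad (a point): The middle of the top face of the cover's plate, 6 mm above its underside (x towards the tab, z up); in the bed it lies over bed_floor, tab end away from the lip
- slab_mid (a point): Aluminium offcut (bare light grey), 58 x 46 x 24 mm, ends cut askew, level top and underside, 0.18 kg. Point at its centre, 12 mm up. Its frame: x along its length, y across, z up. Flat parallel sides 46 mm apart in y
- wedge_steel_mid (a point): Dark steel wedge offcut, 54 x 44 mm, ends cut askew, flat underside, sloping top: 20 mm high at its -x end, 28 mm at its +x end, 0.40 kg. Point at its centre, 12 mm above the underside. Its frame: x along its length, y across, z up. Flat parallel sides 44 mm apart in y
- wedge_brass_mid (a point): Brass wedge offcut (yellow), 52 x 42 mm, ends cut askew, flat underside, sloping top: 21 mm high at its -x end, 29 mm at its +x end, 0.42 kg. Point at its centre, 12.5 mm above the underside. Its frame: x along its length, y across, z up. Flat parallel sides 42 mm apart in y
- step_mid (a point): Green-painted iron offcut with a step, 60 x 46 mm: 14 mm high from x = -30 to -6 mm, 28 mm high from x = -6 to +30 mm, so its upper face is 36 mm long and lies 12 mm off centre; 0.38 kg. Point at its centre, 14 mm above the underside. Its frame: x along its length, y across, z up. Flat parallel sides 46 mm apart in y
- round_mid (a point): Copper half-round bar offcut lying on its flat, 52 mm long (x), top rounded along x to a radius of 26 mm (highest in the middle, 26 mm), so nothing rests on it; 0.34 kg. Point at its centre, 13 mm above the underside. Its frame: x along its length, y across, z up. Flat parallel sides 42 mm apart in y
- slab: The same offcut as slab_mid; origin at the centre of its underside
- wedge_steel: The same offcut as wedge_steel_mid; origin at the centre of its underside
- wedge_brass: The same offcut as wedge_brass_mid; origin at the centre of its underside
- step: The same offcut as step_mid; origin at the centre of its underside
- round: The same offcut as round_mid; origin at the centre of its underside
- cover: The cover; origin at the middle of its plate's underside, axes as cover_tab
- bearing: Ball bearing 52 mm across, 15 mm high, among the offcuts; not part of the job, leave it where it is. Origin at the centre of its underside
- gear: Small gear 60 mm across, 16 mm high; not part of the job, leave it where it is. Origin at the centre of its underside
- core_plug: Pressed core plug 54 mm across, 20 mm high; not part of the job, leave it where it is. Origin at the centre of its underside
Not all that is in view belongs to the job. Of the things that look like the wedge_brass, the smaller one is meant. Of the things that look like the step, the larger one is meant.

How it is judged:
On the way:
1. the cover lies level on the floor of the bed, its plain end under the lip (z of cover_pad in the frame of bed_floor between 0.004 and 0.0085 m and angle between cover_pad's own z axis and vertical below 0.04 rad and x of cover_pad in the frame of bed_floor between -0.006 and 0.006 m and y of cover_pad in the frame of bed_floor between -0.006 and 0.006 m), for 0.3 s.
At the end, for the whole second after the job is handed in: The cover lies level in the bed (within 0.04 rad and 2 mm of fully down, 6 mm of the middle). Every offcut present is at rest in one column on it: its centre within 20 mm (horizontally) of the middle of the cover, lying on its underside to within 0.35 rad (all of step 1 and horizontal distance between each of slab_mid, wedge_steel_mid, wedge_brass_mid, step_mid, round_mid and cover_pad below 0.02 m and angle between each of slab_mid, wedge_steel_mid, wedge_brass_mid, step_mid, round_mid's own z axis and vertical below 0.35 rad and linear speed of each of slab, wedge_steel, wedge_brass, step, round below 0.01 m/s); the robot touches nothing.
It fails at once if the gripper squeezes or presses the cover with more than 30 N a finger (60 N in all) (contact force between the fingers and cover above 60 N).
It fails at once if the bearing, gear or core plug is moved more than 5 cm (distance of any of bearing, gear, core_plug from where it was at the start of the episode above 0.05 m).
Of slab, wedge_steel, wedge_brass, step, round only 4 to 5 are there at a start; the rules pass over those that are not, and their reading is None.
At some moment in a run one of cover, round may be knocked a few centimetres aside while the robot is not near it.
It also fails if it takes over 208 s, if anything falls off the work surface, if the arm or the gripper's body presses on something with over 40 N, if the wrist force passes 120 N, or if a joint passes its speed limit or range.

### The arm

A 7-joint arm with a two-finger parallel gripper is mounted at the origin on a cart in front of the work surface, level with it; the furniture and walls round the work are solid. World frame = base frame: x ahead of the robot, y to its left, z up, the work surface at z = 0. Lengths are in m, angles in rad, forces in N, time in s.
With the tool pointing down it reaches from about 0.4 to 0.875 m from the base axis. Payload 19.3 kg.
Tool frame: the origin (TCP) lies between the finger pads; the fingertips stand bot.tcp_to_tips ahead of it and the grasp point (between the pads) lies 3 mm ahead of it (bot.tcp_to_tips is the distance from the TCP to the fingertips, in m); x points along the fingers, y is the direction in which the jaws open and shut, and the axes are right-handed (so a half turn about x gives the same grasp; the last joint's range is limited). The gripper opens to 85 mm and grips with 20 to 120 N. Pads are 22 mm wide; open, the fingers measure 114 mm over their backs; the gripper's body (76 mm by 85 mm) begins 54 mm behind the grasp point. The pads swing forward as they close: fully open they stand 13 mm farther back than shut.
Start: joints at [-1.298, 0.521, -0.036, 1.599, 0.021, 1.021, -0.113], TCP at [0.21, 0.589, 0.253] pointing down, gripper open.
Joint ranges: [-2.91, 2.91], [-0.3, 2.13], [-1.5, 1.42], [0.17, 2.43], [-1.26, 4.41], [0.16, 1.93], [-2.52, 2.52]. Speed limits (rad/s): [1.89, 1.89, 2.39, 2.39, 3.01, 3.01, 3.01].

### API

Orientations are given as [roll, pitch, yaw] about the fixed x, y, z axes, in that order (R = Rz(yaw) Ry(pitch) Rx(roll)).
In Python, from workcell import bot, eyes gives the robot as it stands. The module is installed in compiled form; this text tells all that it offers.
- The arm moves only by the tool step_arm, never from a script. Its argument "targets" is a list that holds one entry, the list of rows, each a list of 7 numbers: the shift along the tool's x, y, z in cm, then the turn, a rotation vector about the tool's x, y, z in rad, then the opening, from 0 (shut) to 1 (fully open). A call has 1 to 10 rows; each row is the pose to reach, as a shift and turn from the pose measured when the call began, along the tool's axes at that moment; what a row does not reach only later rows make up. A row lasts 1/10 s, in which the tool goes at most 50 mm and 8.59 degrees, less where a joint would pass 70% of its speed; a pose out of reach is approached as far as the arm can. A call with a gripper value outside its range is refused whole. The fingers move at their own pace and stop on an object; "grip_force" is the grip in N (left out, the last holds). Time passes only in rows, so rows that repeat a pose let the fingers close. It gives the time, the measured TCP pose, the force and the opening at its end, in the units of the state.
- bot.observe(): the state, without advancing time (a new reading comes with each control period).
- eyes.grab_frame(name): name is "scene" or "top" or "wrist"; returns the picture (384x512x3 uint8, red, green, blue); there is no depth.
- eyes.get_calibration(name): a dict with "fx", "fy", "cx", "cy" (pixels), "k1" (the pictures are not rectified: a ray, as slopes to the right and down, at radius r is drawn at 1 + k1 r^2 times it, then the intrinsics apply), "camera_from_world" (4x4, takes a point from world to camera coordinates); the wrist camera has in their place "hand_eye" (4x4, takes a point from camera to tool coordinates, whose origin is the TCP and whose axes are the tool frame's). Camera axes: x right, y down, z forward; pixel columns grow to the right and rows downward; lengths in m; the calibration is good to about 2 mm. A picture is of the moment at which its call begins: read the wrist's pose just before it. get_calibration takes no time and is no camera call.
- bot.job_done(): hands the job in, once; it reports no verdict.
The state is a dict: "clock": time; "qpos": joint angles; "qd": joint speeds; "joint_efforts": joint torques, N m; "position": TCP position; "tool_rot": TCP orientation; "force": force on the tool from outside, world axes, zero at the start; "moment": the same for the moment, N m; "grip_width": finger opening in m.
Only numpy, scipy, OpenCV 4.12 (cv2) and the standard library are available. Lean on these libraries where they do the work, as an engineer would, in place of code of your own. Each camera call takes 0.05 s, during which the arm holds its last target.

## Working session

There is one attempt and no reset: what is moved stays moved. The work goes in short steps, Python scripts to look and compute and a tool call to move; the robot and the scene stay as the last step left them, time stands still between calls to the robot, and variables do not carry over. Pictures are saved under pics/ and viewed, and the job is handed in when it is done.

Besides the shell and the picture viewer there is one more tool, called after ">>>" as name([rows], argument=value, ...), one row to a line, values as JSON. step_arm: Moves the arm, as the interface text tells. Its arguments: {"type":"object","properties":{"targets":{"type":"array","items":{"type":"array","items":{"type":"array","items":{"type":"number"}}}},"grip_force":{"type":"number"}},"required":["targets"]}

```bash
mkdir -p pics; ls
python3 - <<'E'
from workcell import bot, eyes
import cv2, json
o=bot.observe()
print(o, bot.tcp_to_tips)
for n in ["scene","top","wrist"]:
    im=eyes.grab_frame(n); cv2.imwrite(f"pics/{n}0.png", im[:,:,::-1])
    c=eyes.get_calibration(n); print(n,{k:(v if not hasattr(v,'tolist') else v.tolist()) for k,v in c.items()})
E
```

```text
pics
{'clock': 0.0, 'qpos': array([-1.2982214 ,  0.52201853, -0.03633217,  1.5999593 ,  0.02123458,
        1.02109269, -0.11281211]), 'qd': array([ 0.00105703, -0.00073579, -0.0007311 ,  0.00123463,  0.00163047,
       -0.00127966,  0.00158797]), 'joint_efforts': array([ 4.60644624e-04, -9.27085161e+01,  1.97961800e+00, -3.69936347e+01,
        1.76657620e-02,  7.85361277e-03,  3.87069917e-06]), 'position': array([0.2100041 , 0.58835723, 0.2527403 ]), 'tool_rot': array([-1.47588949,  1.56970435, -1.81866517]), 'force': array([-0.31126013,  0.48941893, -0.41110012]), 'moment': array([0.02306908, 0.01764852, 0.00816032]), 'grip_width': 0.0852649972445636} 0.022
scene {'fx': 389.2935344502212, 'fy': 389.2935344502212, 'cx': 258.79963430032683, 'cy': 193.85371562759195, 'k1': -0.05113179204840456, 'camera_from_world': [[-0.72559491554754, -0.6879370718522243, 0.015956306055788863, 0.3740100588866045], [-0.344415211282771, 0.3429985909002195, -0.8739165457167568, 0.20868939219345584], [0.5957265990104879, -0.6396049967064448, -0.4858140255484046, 0.6643364924014433], [0.0, 0.0, 0.0, 1.0]
[... 183 characters left out ...]
, -0.9995662314793274, 0.025795509453176744, 0.002293751747137602], [-0.9970397490560126, 0.012215642481550743, -0.07591124344315572, 0.535528367083146], [0.07556320681427554, -0.026797891054670897, -0.9967808559613114, 0.8891033497084115], [0.0, 0.0, 0.0, 1.0]]}
wrist {'fx': 301.3856356623855, 'fy': 301.3856356623855, 'cx': 254.45853564260014, 'cy': 191.2223386549424, 'k1': -0.05612940963718486, 'hand_eye': [[-0.001358208673348068, -0.319681061604734, 0.9475242340544477, -0.12085604113388237], [0.9999989135008001, -0.000977074560432864, 0.0011037764811926416, 9.093213980015946e-06], [0.0005729453872061891, 0.9475247037289164, 0.3196820413426591, -0.08177028384312593], [0.0, 0.0, 0.0, 1.0]]}
```

View pics/top0.png

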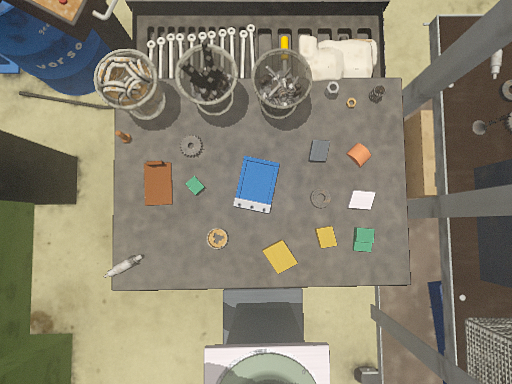

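View pics/scene0.png

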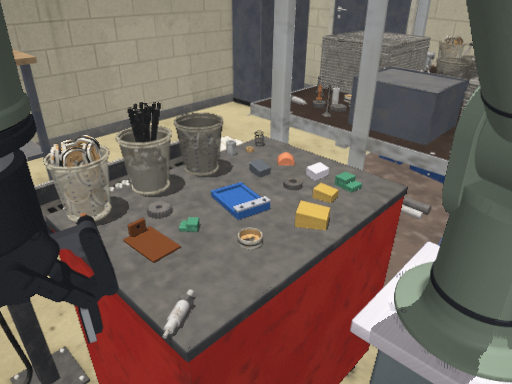

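View pics/wrist0.png

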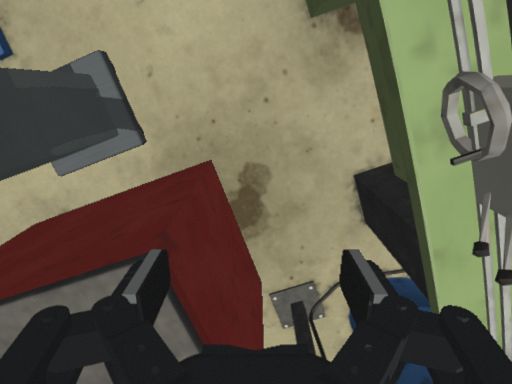

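```bash
cat > h.py <<'E'
import numpy as np, cv2
from scipy.spatial.transform import Rotation as R
from workcell import bot, eyes
def Rt(o): return R.from_euler('xyz',o['tool_rot']).as_matrix()
def down(yaw,tilt=0.0):
    # tool x down, jaw axis (tool y) at world angle yaw ; returns R (cols tool axes)
    y=np.array([np.cos(yaw),np.sin(yaw),0]); x=np.array([0,0,-1.]); z=np.cross(x,y)
    return np.column_stack([x,y,z])
def best(Rm,Rc):
    # choose between Rm and half-turn about tool x
    alt=Rm@R.from_rotvec([np.pi,0,0]).as_matrix()
    a=R.from_matrix(Rc.T@Rm).magnitude(); b=R.from_matrix(Rc.T@alt).magnitude()
    return Rm if a<=b else alt
def delta(pos,Rm,flip=True,o=None):
    o=o or bot.observe(); Rc=Rt(o)
    if flip: Rm=best(Rm,Rc)
    d=Rc.T@(np.array(pos)-o['position'])*100
    rv=R.from_matrix(Rc.T@Rm).as_rotvec()
    print('t',round(float(o['clock']),2),'delta',[round(float(v),2) for v in d],[round(float(v),3) for v in rv],'rows~',max(np.linalg.norm(d)/5,np.linalg.norm(rv)/0.15))
def st():
    o=bot.observe(); Rc=Rt(o)
    print('t',round(float(o['clock']),2),'pos',o['position'].round(4),'toolx',Rc[:,0].round(3),'jawyaw',round(float(np.arctan2(Rc[1,1],Rc[0,1])),3),'F',o['force'].round(1),'grip',round(o['grip_width']*1000,1),'q',o['qpos'].round(2))
    return o
def cam(name,o=None):
    c=eyes.get_calibration(name)
    K=np.array([[c['fx'],0,c['cx']],[0,c['fy'],c['cy']],[0,0,1]])
    if name=='wrist':
        o=o or bot.observe(); T=np.eye(4); T[:3,:3]=Rt(o); T[:3,3]=o['position']
        M=np.linalg.inv(T@np.array(c['hand_eye']))
    else: M=np.array(c['camera_from_world'])
    return K,np.array([c['k1'],0,0,0,0.]),M
def proj(cm,P):
    K,D,M=cm; P=np.atleast_2d(np.array(P,float)); 
    pc=P@M[:3,:3].T+M[:3,3]; s=pc[:,:2]/pc[:,2:]; r2=(s**2).sum(1,keepdims=True)
    s=s*(1+D[0]*r2); return s*[K[0,0],K[1,1]]+[K[0,2],K[1,2]]
def unproj(cm,px,z):
    K,D,M=cm; px=np.array(px,float).reshape(-1,1,2)
    s=cv2.undistortPointsIter(px,K,D,None,None,(3,50,1e-9)).reshape(-1,2)
    d=np.column_stack([s,np.ones(len(s))])@M[:3,:3]; c=-M[:3,:3].T@M[:3,3]
    z=np.broadcast_to(np.array(z,float),len(s))
    return c+d*((z-c[2])/d[:,2])[:,None]
def shot(name,fn,crop=None,scale=1):
    o=bot.observe(); im=eyes.grab_frame(name); np.save(f'pics/{fn}.npy',im)
    import pickle; pickle.dump(cam(name,o),open(f'pics/{fn}.cam','wb'))
    save(im,fn,crop,scale); return im
def save(im,fn,crop=None,scale=1):
    if crop: x0,y0,x1,y1=crop; im=im[y0:y1,x0:x1]
    if scale!=1: im=cv2.resize(im,None,fx=scale,fy=scale,interpolation=cv2.INTER_CUBIC)
    cv2.imwrite(f'pics/{fn}.png',im[:,:,::-1])
def load(fn):
    import pickle; return np.load(f'pics/{fn}.npy'),pickle.load(open(f'pics/{fn}.cam','rb'))
E
python3 - <<'E'
from h import *
o=st(); print(Rt(o).round(3))
cm=cam('top')
names=dict(fix=(257,184),cover=(158,183),tab=(158,163),slab=(362,200),steel=(319,151),brass=(327,237),step=(364,240),rnd=(359,154),bigbrass=(281,257),smallgreen=(195,186),gear=(191,146),plug=(217,239),bearing=(320,198),binL=(128,95),binM=(207,92),binR=(281,95),edge=(113,285),edge2=(410,285),edge3=(115,80))
for k,v in names.items(): print(k,unproj(cm,[v],0.015)[0].round(3))
delta([0.58,0,0.30],down(np.pi/2)); delta([0.58,0,0.30],down(-np.pi/2),flip=False)
E
```

```text
t 0.15 pos [0.21   0.5884 0.2529] toolx [-0.    -0.001 -1.   ] jawyaw 1.228 F [ 0.5  0.4 -1.1] grip 85.3 q [-1.3   0.52 -0.04  1.6   0.02  1.02 -0.11]
[[-0.     0.336  0.942]
 [-0.001  0.942 -0.336]
 [-1.    -0.001  0.   ]]
fix [0.563 0.019 0.015]
cover [0.568 0.273 0.015]
tab [0.62  0.273 0.015]
slab [ 0.518 -0.253  0.015]
steel [ 0.648 -0.145  0.015]
brass [ 0.424 -0.159  0.015]
step [ 0.415 -0.255  0.015]
rnd [ 0.639 -0.25   0.015]
bigbrass [ 0.375 -0.04   0.015]
smallgreen [0.56  0.178 0.015]
gear [0.664 0.189 0.015]
plug [0.423 0.122 0.015]
bearing [ 0.525 -0.144  0.015]
binL [0.8   0.352 0.015]
binM [0.807 0.147 0.015]
binR [ 0.798 -0.047  0.015]
edge [0.313 0.382 0.015]
edge2 [ 0.299 -0.369  0.015]
edge3 [0.84  0.386 0.015]
t 0.15 delta [-4.67, -42.99, 54.62] [-0.343, -0.0, 0.001] rows~ 13.933118269280802
t 0.15 delta [-4.67, -42.99, 54.62] [2.799, 0.001, 0.0] rows~ 18.658464334923433
```

Run:
```python
from h import *
delta([0.42,0.2,0.27],down(np.pi/2))
```

```text
t 0.15 delta [-1.69, -29.53, 32.83] [-0.343, -0.0, 0.001] rows~ 8.837348460202108
```

>>> step_arm([
  [[-1.7,-29.5,32.8,-0.343,0,0,1],[-1.7,-29.5,32.8,-0.343,0,0,1],[-1.7,-29.5,32.8,-0.343,0,0,1],[-1.7,-29.5,32.8,-0.343,0,0,1],[-1.7,-29.5,32.8,-0.343,0,0,1],[-1.7,-29.5,32.8,-0.343,0,0,1],[-1.7,-29.5,32.8,-0.343,0,0,1],[-1.7,-29.5,32.8,-0.343,0,0,1],[-1.7,-29.5,32.8,-0.343,0,0,1],[-1.7,-29.5,32.8,-0.343,0,0,1]],
])

```text
clock: 1.15
position: [0.4219, 0.1955, 0.2704]
tool_rot: [-1.261, 1.569, -1.268]
force: [-0.4, 0.9, -0.4]
grip_width: 0.0851
```

Run:
```python
from h import *
st(); shot('wrist','w1',scale=1.5)
```

```text
t 1.15 pos [0.4219 0.1955 0.2704] toolx [ 0.001 -0.002 -1.   ] jawyaw 1.564 F [-0.4  0.9 -0.4] grip 85.1 q [-0.58  0.25  0.02  1.99 -0.    0.91  1.01]
```

View pics/w1.png

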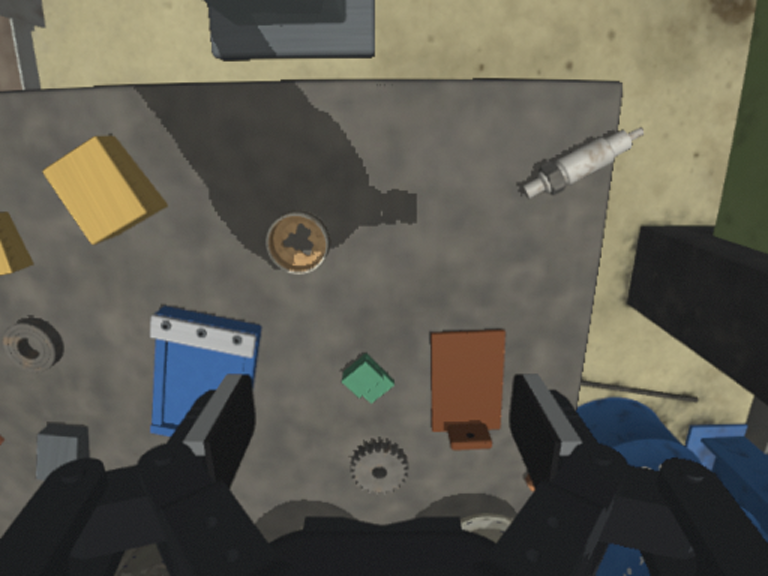

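Run:
```python
from h import *
im=shot('top','top1',crop=(130,130,400,290),scale=2.9)
```

```text
(no output)
```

View pics/top1.png

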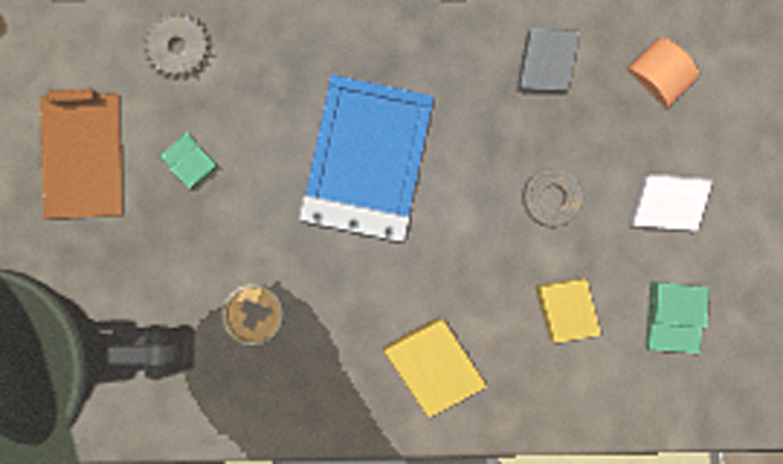

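```bash
cat > fit.py <<'E'
from h import *
from scipy.optimize import minimize
def box(x0,x1,y0,y1,z0,z1):
    return np.array([[x,y,z] for x in (x0,x1) for y in (y0,y1) for z in (z0,z1)])
def prism(L,W,zl,zh,s0=0,s1=0):
    # askew ends: end x shifts by s*y/W*2
    P=[]
    for sx,s,z1 in ((-1,s0,zl),(1,s1,zh)):
        for sy in (-1,1):
            for z in (0,z1): P.append([sx*L/2+s*sy, sy*W/2, z])
    return np.array(P)
COVER=[box(-.055,.055,-.035,.035,0,.006),box(.045,.055,-.02,.02,.006,.036)]
FIX=[box(-.067,.067,-.047,.047,-.01,.0055),box(.057,.067,-.047,.047,0,.008),box(-.067,-.045,-.047,.047,.011,.017)]
def place(P,p,z=0):
    c,s=np.cos(p[2]),np.sin(p[2]); return np.column_stack([c*P[:,0]-s*P[:,1]+p[0],s*P[:,0]+c*P[:,1]+p[1],P[:,2]+z])
def render(parts,p,cm,off,shape,S,z=0):
    m=np.zeros((shape[0]*S,shape[1]*S),np.uint8)
    for P in parts:
        q=((proj(cm,place(P,p,z))-off+0.5)*S-0.5)
        h=cv2.convexHull(q.astype(np.float32)).reshape(-1,2)
        cv2.fillPoly(m,[np.round(h*16).astype(np.int32)],255,shift=4)
    return cv2.resize(m,(shape[1],shape[0]),interpolation=cv2.INTER_AREA)/255.
def fit(parts,p0,views,z=0,S=6,margin=12,shape_fn=None,ext=None):
    """views: list of (mask float full image, cam, ignoremask or None)"""
    ctx=[]
    pf=parts if shape_fn is None else shape_fn(p0[3:])
    for mask,cm,ig in views:
        q=np.vstack([proj(cm,place(P,p0,z)) for P in pf])
        a=np.maximum(np.floor(q.min(0))-margin,0).astype(int); b=np.ceil(q.max(0)).astype(int)+margin
        b=np.minimum(b,[512,384])
        w=np.ones((b[1]-a[1],b[0]-a[0])) if ig is None else 1.-ig[a[1]:b[1],a[0]:b[0]]
        ctx.append((mask[a[1]:b[1],a[0]:b[0]],cm,a,w))
    def cost(v):
        v=np.array(v)*sc; pr=parts if shape_fn is None else shape_fn(v[3:])
        c=0
        for m,cm,a,w in ctx:
            r=render(pr,v,cm,a,m.shape,S,z); c+=(np.abs(r-m)*w).sum()/(m*w).sum()
        if shape_fn is not None: c+=50*np.sum(v[3:]**2)
        return c/len(ctx)
    sc=np.array([.001,.001,.01]+[.001]*(len(p0)-3))
    n=len(p0); best=None
    for k in range(2):
        x0=(np.array(p0)/sc) if best is None else best.x
        sim=np.vstack([x0]+[x0+(3 if k==0 else 1.)*np.eye(n)[i] for i in range(n)])
        best=minimize(cost,x0,method='Nelder-Mead',options=dict(initial_simplex=sim,maxiter=400,xatol=.02,fatol=1e-5))
    return best.x*sc,best.fun
def hsvmask(im,lo,hi,seed=None):
    h=cv2.cvtColor(im,cv2.COLOR_RGB2HSV); m=cv2.inRange(h,np.array(lo),np.array(hi))
    if seed is not None:
        n,l=cv2.connectedComponents(m,connectivity=4); 
        x,y=seed; k=l[y,x]; 
        m=(l==k).astype(np.uint8)*255 if k else m*0
        # fill holes
        c,_=cv2.findContours(m,cv2.RETR_EXTERNAL,cv2.CHAIN_APPROX_NONE); m=cv2.drawContours(m*0,c,-1,255,-1)
    return m/255.
def overlay(im,parts,p,cm,fn,crop,scale,z=0):
    x0,y0,x1,y1=crop; c=cv2.resize(im[y0:y1,x0:x1],None,fx=scale,fy=scale,interpolation=cv2.INTER_NEAREST).copy()
    for P in parts:
        q=(proj(cm,place(P,p,z))-[x0,y0]+.5)*scale
        h=cv2.convexHull(q.astype(np.float32)).reshape(-1,2)
        cv2.polylines(c,[np.round(h).astype(np.int32)],True,(255,0,255),1)
    cv2.imwrite(f'pics/{fn}.png',c[:,:,::-1])
E
python3 - <<'E'
from fit import *
t,ct=load('top1'); w,cw=load('w1')
for im,n,pts in ((t,'top',dict(cover=(158,190),blue=(257,180),lip=(245,205),bench=(300,200),tab=(153,163))),(w,'w',dict(cover=(310,250),tab=(310,290),tabtop=(313,298),bench=(270,180),blue=(120,250),lip=(140,225)))):
    h=cv2.cvtColor(im,cv2.COLOR_RGB2HSV)
    for k,(x,y) in pts.items(): print(n,k,im[y,x],h[y,x])
E
```

```text
top cover [184 128  82] [ 14 141 184]
top blue [ 93 154 213] [105 144 213]
top lip [231 229 228] [ 10   3 231]
top bench [147 139 131] [ 15  28 147]
top tab [179 121  71] [ 14 154 179]
w cover [119  75  50] [ 11 148 119]
w tab [50 35 27] [ 10 117  50]
w tabtop [116  73  48] [ 11 149 116]
w bench [104 100  94] [ 18  25 104]
w blue [ 64 104 160] [108 153 160]
w lip [176 177 176] [ 60   1 177]
```

```bash
cat > run1.py <<'E'
from fit import *
t,ct=load('top1'); w,cw=load('w1')
mt=hsvmask(t,(3,90,20),(22,255,255),(158,190)); mw=hsvmask(w,(3,80,20),(22,255,255),(310,250))
p0=[0.568,0.273,0.0]
for n,v in (('top',[(mt,ct,None)]),('w',[(mw,cw,None)]),('both',[(mt,ct,None),(mw,cw,None)])):
    p,f=fit(COVER,p0,v); print('cover',n,p.round(4),round(f,3))
overlay(t,COVER,p,ct,'ov_ct',(130,150,200,220),8); overlay(w,COVER,p,cw,'ov_cw',(270,200,350,310),6)
h=cv2.cvtColor(t,cv2.COLOR_RGB2HSV)
mb=(hsvmask(t,(95,80,60),(125,255,255))+hsvmask(t,(0,0,205),(180,25,255)))>0
# restrict
g=np.zeros_like(mb); g[145:225,220:290]=mb[145:225,220:290]
g=cv2.morphologyEx(g.astype(np.uint8),cv2.MORPH_CLOSE,np.ones((5,5),np.uint8))
p,f=fit(FIX,[0.563,0.019,-0.2],[(g.astype(float),ct,None)],z=0.01); print('fix top',p.round(4),round(f,3))
overlay(t,FIX,p,ct,'ov_ft',(220,145,300,225),8,z=0.01); overlay(w,FIX,p,cw,'ov_fw',(90,190,190,300),6,z=0.01)
E
python3 run1.py; cd pics; python3 -c "
import cv2,numpy as np
a=[cv2.imread(f'ov_{k}.png') for k in('ct','cw','ft','fw')]
a=[cv2.resize(i,(390,295)) for i in a]
cv2.imwrite('ovA.png',np.vstack([np.hstack(a[:2]),np.hstack(a[2:])]))"
```

```text
cover top [0.5683 0.2771 0.0465] 0.044
cover w [0.5708 0.2772 0.0443] 0.036
cover both [0.5694 0.2768 0.0336] 0.046
fix top [ 0.5635  0.0208 -0.2148] 0.034
```

View pics/ovA.png

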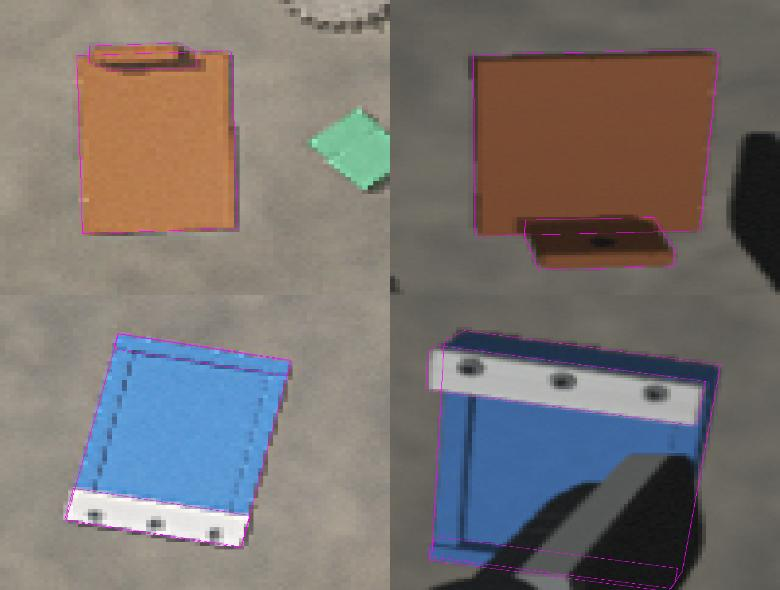

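>>> step_arm([
  [[-1.0,-9,12,0,0,0,1],[-1.0,-9,12,0,0,0,1],[-1.0,-9,12,0,0,0,1],[-1.0,-9,12,0,0,0,1],[-1.0,-9,12,0,0,0,1],[-1.0,-9,12,0,0,0,1]],
])

```text
clock: 1.85
position: [0.539, 0.1111, 0.2798]
tool_rot: [-2.813, 1.57, -2.813]
force: [0.0, -0.4, -0.1]
grip_width: 0.0855
```

Run:
```python
from h import *
st(); shot('wrist','w2',scale=1.5)
```

```text
t 1.85 pos [0.539  0.1111 0.2798] toolx [-0.001 -0.    -1.   ] jawyaw 1.571 F [ 0.  -0.4 -0.1] grip 85.5 q [-0.37  0.38  0.08  1.77 -0.04  1.    1.29]
```

View pics/w2.png

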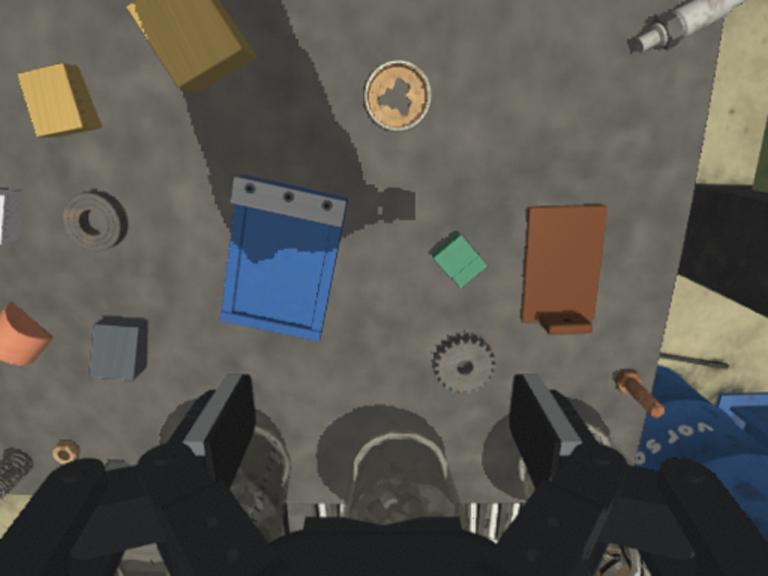

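```bash
cat > run2.py <<'E'
from fit import *
w,cw=load('w2'); t,ct=load('top1')
mw=hsvmask(w,(3,80,20),(22,255,255),(375,170))
p,f=fit(COVER,[.57,.277,.045],[(mw,cw,None)]); print('cover',p.round(4),f)
overlay(w,COVER,p,cw,'ov_cw',(335,125,415,235),6)
h=cv2.cvtColor(w,cv2.COLOR_RGB2HSV)
sel=np.zeros((384,512)); sel[110:230,140:238]=1
mb=np.maximum(hsvmask(w,(95,80,20),(125,255,255)),0)*sel
# lip: fill polygon between; gray of lip
lipreg=np.zeros_like(sel); cv2.fillPoly(x:=np.zeros((384,512),np.uint8),[np.array([[155,116],[232,131],[230,155],[153,140]])],1)
lip=hsvmask(w,(0,0,112),(180,22,255))*x
g=cv2.morphologyEx(((mb+lip)>0).astype(np.uint8),cv2.MORPH_CLOSE,np.ones((5,5),np.uint8))
print(h[128,165],h[120,150])
cv2.imwrite('pics/g.png',g*255)
p,f=fit(FIX,[.563,.021,-.21],[(g.astype(float),cw,None)],z=.01); print('fix',p.round(4),f)
overlay(w,FIX,p,cw,'ov_fw',(140,105,250,235),5,z=.01)
E
python3 run2.py; cd pics; python3 -c "
import cv2,numpy as np
a=[cv2.imread(f'ov_{k}.png') for k in('cw','fw')]
a=[cv2.resize(i,(int(i.shape[1]*580/i.shape[0]),580)) for i in a]
cv2.imwrite('ovA.png',cv2.resize(np.hstack(a),(790,500)))"
```

```text
cover [0.5701 0.2777 0.0329] 0.0379777434691671
[90  7 73] [20 23 66]
fix [ 0.5642  0.0211 -0.2244] 0.05017655671346138
```

View pics/ovA.png

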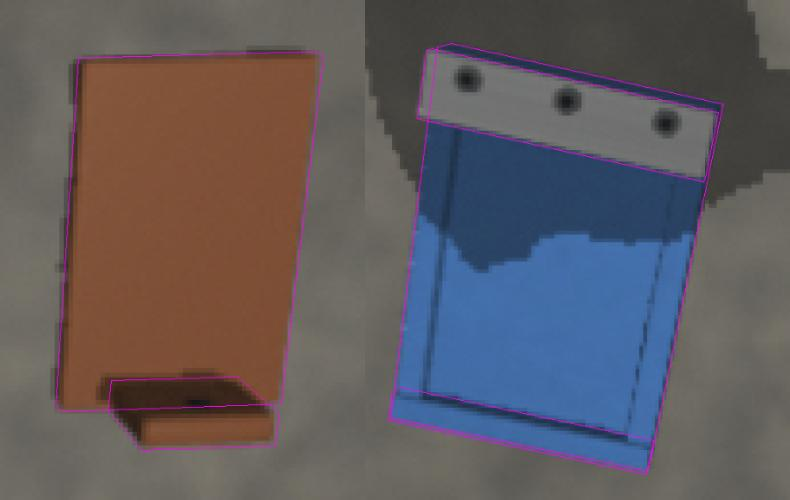

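Run:
```python
from h import *
c=eyes.get_calibration('wrist'); H=np.array(c['hand_eye'])
K,D,M=cam('wrist')
for px,y in (((250/1.5,376/1.5),-.0427),((228/1.5,375/1.5),-.0427),((513/1.5,376/1.5),.0427),((537/1.5,376/1.5),.0427),((190/1.5,440/1.5),-.0427)):
    s=cv2.undistortPoints(np.array([[px]]),K,D).reshape(2); d=H[:3,:3]@np.array([s[0],s[1],1]); o=H[:3,3]
    for yy in (y,y*1.3):
        k=(yy-o[1])/d[1]; print(px,yy,(o+k*d).round(4))
```

```text
(166.66666666666666, 250.66666666666666) -0.0427 [ 0.0078 -0.0427 -0.0079]
(166.66666666666666, 250.66666666666666) -0.055510000000000004 [ 0.0465 -0.0555  0.0144]
(152.0, 250.0) -0.0427 [-0.0108 -0.0427 -0.0188]
(152.0, 250.0) -0.055510000000000004 [ 0.0223 -0.0555  0.0001]
(342.0, 250.66666666666666) 0.0427 [ 0.0082  0.0427 -0.0075]
(342.0, 250.66666666666666) 0.055510000000000004 [0.0468 0.0555 0.0147]
(358.0, 250.66666666666666) 0.0427 [-0.012   0.0427 -0.0191]
(358.0, 250.66666666666666) 0.055510000000000004 [ 0.0206  0.0555 -0.0003]
(126.66666666666667, 293.3333333333333) -0.0427 [-0.0381 -0.0427 -0.0179]
(126.66666666666667, 293.3333333333333) -0.055510000000000004 [-0.0132 -0.0555  0.0013]
```

Run:
```python
from h import *
st(); delta([0.620,0.2795,0.12],down(0.04))
```

```text
t 1.9 pos [0.539  0.1111 0.2801] toolx [-0.001 -0.    -1.   ] jawyaw 1.571 F [-0.2  0.2  0.6] grip 85.5 q [-0.37  0.37  0.08  1.77 -0.04  1.    1.29]
t 1.9 delta [15.99, 16.84, 8.12] [1.531, -0.0, 0.001] rows~ 10.20884039834073
```

>>> step_arm([
  [[4,10,5,0.15,0,0,0.45],[8,16.8,8.1,0.4,0,0,0.45],[10,16.8,8.1,0.6,0,0,0.45],[12,16.8,8.1,0.8,0,0,0.45],[14,16.8,8.1,1.0,0,0,0.45],[16,16.8,8.1,1.2,0,0,0.45],[16,16.8,8.1,1.53,0,0,0.45],[16,16.8,8.1,1.53,0,0,0.45],[16,16.8,8.1,1.53,0,0,0.45],[16,16.8,8.1,1.53,0,0,0.45]],
])

```text
clock: 2.9
position: [0.6187, 0.2806, 0.12]
tool_rot: [-1.844, 1.569, 2.935]
force: [0.6, 0.5, -0.7]
grip_width: 0.0386
```

>>> step_arm([
  [[0,0,0,0.17,0,0,0.45],[0,0,0,0.17,0,0,0.45],[0,0,0,0.17,0,0,0.45]],
])

```text
clock: 3.2
position: [0.618, 0.2816, 0.12]
tool_rot: [-1.677, 1.569, 2.937]
force: [-0.2, -0.1, 0.5]
grip_width: 0.0382
```

Run:
```python
from h import *
st(); shot('wrist','w3',scale=1.5);delta([0.620,0.2795,0.036],down(0.04))
```

```text
t 3.2 pos [0.618  0.2816 0.12  ] toolx [-0.002  0.    -1.   ] jawyaw -0.098 F [-0.2 -0.1  0.5] grip 38.2 q [-0.78  0.81  0.45  1.56 -0.42  0.87 -0.28]
t 3.25 delta [8.4, 0.21, 0.16] [-0.138, -0.0, 0.002] rows~ 1.6811246781080293
```

View pics/w3.png

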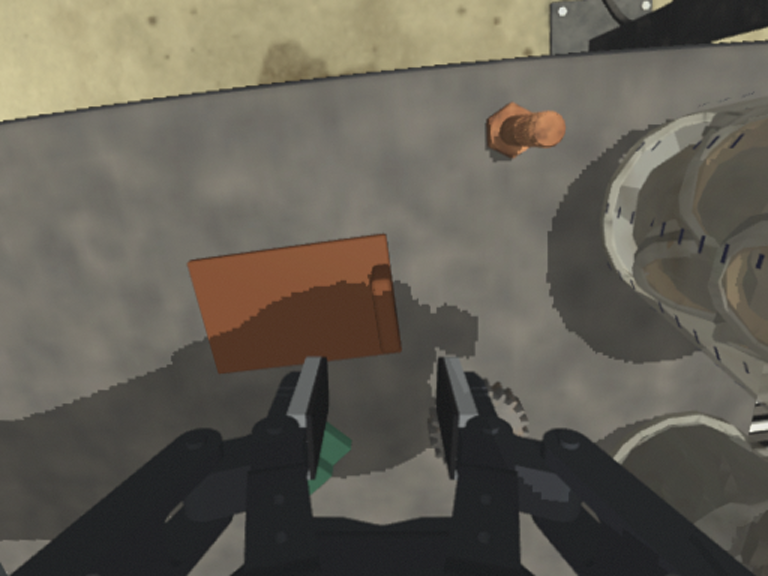

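Run:
```python
from fit import *
w,cw=load('w3'); 
mw=hsvmask(w,(3,60,10),(22,255,255)); sel=np.zeros_like(mw); sel[150:255,120:275]=1; mw=cv2.morphologyEx(mw*sel,cv2.MORPH_CLOSE,np.ones((3,3)))
p,f=fit(COVER,[.57,.277,.04],[(mw,cw,None)]); print('cover',p.round(4),f)
overlay(w,COVER,p,cw,'ov_cw',(115,145,285,260),4)
```

```text
cover [0.5699 0.2769 0.038 ] 0.022134426866147968
```

View pics/ov_cw.png

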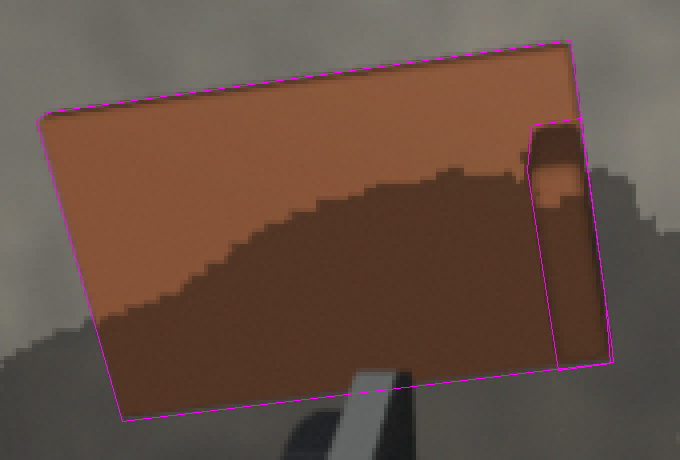

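>>> step_arm([
  [[0,0.2,0.2,-0.138,0,0,0.45],[3,0.2,0.2,-0.138,0,0,0.45],[6,0.2,0.2,-0.138,0,0,0.45],[7.6,0.2,0.2,-0.138,0,0,0.45],[8.4,0.2,0.2,-0.138,0,0,0.45],[8.4,0.2,0.2,-0.138,0,0,0.45]],
])

```text
clock: 3.85
position: [0.6197, 0.279, 0.0356]
tool_rot: [-1.623, 1.568, 3.13]
force: [0.5, -0.5, 0.4]
grip_width: 0.0385
```

Run:
```python
from h import *
st(); shot('wrist','w4',scale=1.5);delta([0.620,0.279,0.036],down(0.04))
```

```text
t 3.85 pos [0.6197 0.279  0.0356] toolx [-0.002  0.    -1.   ] jawyaw 0.041 F [ 0.5 -0.5  0.4] grip 38.5 q [-0.73  0.91  0.36  1.58 -0.43  0.73 -0.13]
t 3.9 delta [0.06, -0.02, 0.01] [0.001, -0.001, 0.001] rows~ 0.012342344324389147
```

View pics/w4.png

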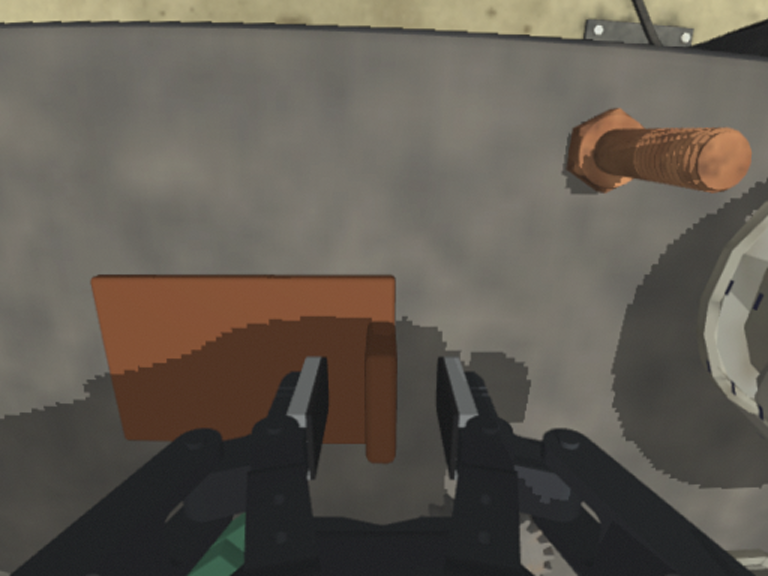

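>>> step_arm([
  [[0,0,0,0,0,0,0.3],[0,0,0,0,0,0,0.2],[0,0,0,0,0,0,0.15],[0,0,0,0,0,0,0.1],[0,0,0,0,0,0,0.05],[0,0,0,0,0,0,0.0],[0,0,0,0,0,0,0.0]],
], grip_force=20)

```text
clock: 4.6
position: [0.6205, 0.2794, 0.0372]
tool_rot: [-2.745, 1.57, 2.008]
force: [-1.6, 0.3, 6.4]
grip_width: 0.0095
```

>>> step_arm([
  [[-0.5,0,0,0,0,0,0],[-1,0,0,0,0,0,0],[-2,0,0,0,0,0,0],[-4,0,0,0,0,0,0],[-6,0,0,0,0,0,0],[-6,0,0,0,0,0,0]],
])

```text
clock: 5.2
position: [0.6219, 0.2797, 0.1006]
tool_rot: [2.252, 1.566, 0.721]
force: [1.1, 0.1, -0.6]
grip_width: 0.0096
```

Run:
```python
from h import *
st(); shot('wrist','w5',scale=1.5);shot('scene','s5',scale=1.5)
```

```text
t 5.2 pos [0.6219 0.2797 0.1006] toolx [ 0.003  0.003 -1.   ] jawyaw 0.041 F [ 1.1  0.1 -0.6] grip 9.6 q [-0.75  0.83  0.4   1.56 -0.4   0.83 -0.15]
```

View pics/w5.png

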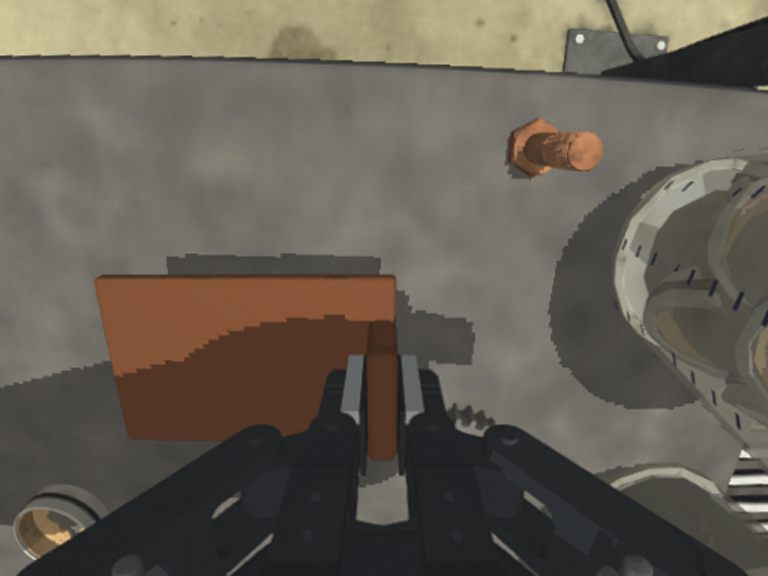

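View pics/s5.png

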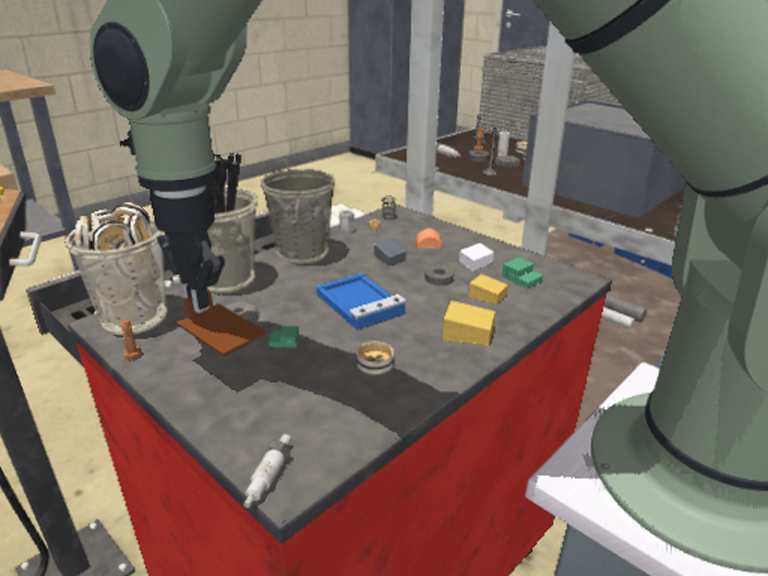

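```bash
cat > inhand.py <<'E'
from fit import *
def run(fn,sel,ig,p0=(0.037,0,0,0),ov=None,seed=None):
    """params: h (TCP height over underside along tool x), lat (tab-centre offset along tool z), psi (about tool x), tilt (about tool z)"""
    w,cw=load(fn); c=eyes.get_calibration('wrist'); H=np.array(c['hand_eye']); M=np.linalg.inv(H); cm=(cw[0],cw[1],M)
    m=hsvmask(w,(3,60,10),(22,255,255)); s=np.zeros_like(m); x0,y0,x1,y1=sel; s[y0:y1,x0:x1]=1; m=m*s
    I=np.ones_like(m); I[y0:y1,x0:x1]=0
    for a in ig: I[a[1]:a[3],a[0]:a[2]]=1
    W=1-I
    # cover frame -> tool: base: cover x = tool y, cover z=-tool x, cover y = -tool z
    B=np.column_stack([[0,1,0],[0,0,-1],[-1,0,0]]).astype(float)
    def T(v):
        h,lat,psi,tl=v; Rr=R.from_rotvec([psi,0,0]).as_matrix()@R.from_rotvec([0,0,tl]).as_matrix()@B
        # reference point: point on tab at tool y=0: cover coords (0.05,0,h) at tool (0,0,lat)
        return lambda P:(P-np.array([.05,0,h]))@Rr.T+np.array([0,0,lat])
    S=4
    def rend(v):
        f=T(v); im=np.zeros((384*S,512*S),np.uint8)
        for P in COVER:
            q=(proj(cm,f(P))+.5)*S-.5; hh=cv2.convexHull(q.astype(np.float32)).reshape(-1,2)
            cv2.fillPoly(im,[np.round(hh*16).astype(np.int32)],255,shift=4)
        return cv2.resize(im,(512,384),interpolation=cv2.INTER_AREA)/255.
    sc=np.array([.001,.001,.01,.01])
    cost=lambda x:(np.abs(rend(x*sc)-m)*W).sum()/(m*W).sum()
    x0=np.array(p0)/sc
    b=minimize(cost,x0,method='Nelder-Mead',options=dict(initial_simplex=np.vstack([x0]+[x0+2*e for e in np.eye(4)]),maxiter=250,xatol=.02,fatol=1e-5))
    v=b.x*sc; print('h,lat,psi,tilt',v.round(4),round(b.fun,4),'cost at p0',round(cost(x0),4))
    if ov:
        f=T(v); im=cv2.resize(w,None,fx=1.5,fy=1.5)
        for P in COVER:
            q=(proj(cm,f(P))+.5)*1.5; hh=cv2.convexHull(q.astype(np.float32)).reshape(-1,2); cv2.polylines(im,[np.round(hh).astype(np.int32)],True,(255,0,255),1)
        cv2.imwrite(f'pics/{ov}.png',im[:,:,::-1])
    return v
if __name__=='__main__': run('w5',(50,170,300,315),[(205,230,300,320)],ov='ov5')
E
python3 inhand.py
```

```text
h,lat,psi,tilt [0.0388 0.0015 0.0022 0.0002] 0.0283 cost at p0 0.0528
```

View pics/ov5.png

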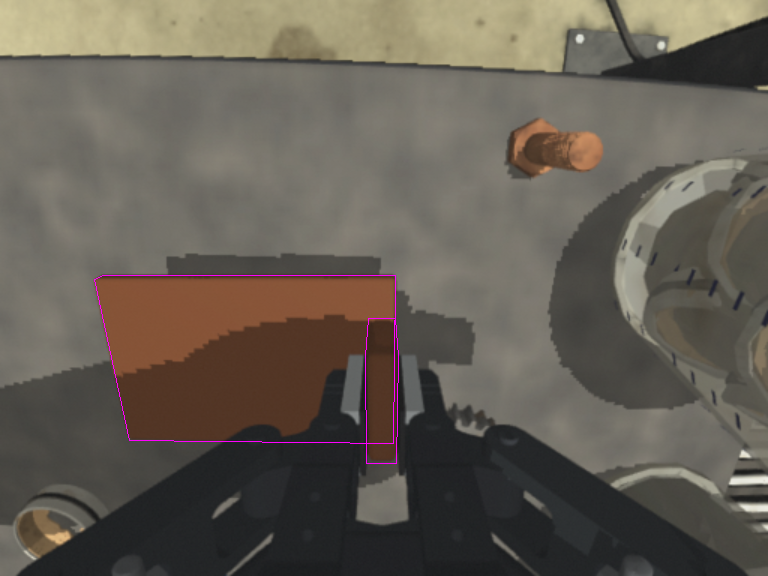

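```bash
cat > cov.py <<'E'
from h import *
FX=np.array([.564,.021,.010]); FY=-0.218
TCPc=np.array([.05,.0007,.0372])
def coverpose(xe,ze,a,yb=0.0,fx=None,fy=None):
    fx=FX if fx is None else fx; fy=FY if fy is None else fy
    Rb=R.from_euler('z',fy).as_matrix(); Rc=Rb@R.from_euler('y',-a).as_matrix()
    C=fx+Rb@np.array([xe,yb,ze])+Rc@np.array([.055,0,0])
    B=np.column_stack([[0,1,0],[0,0,-1],[-1,0,0]]).astype(float) # cover->tool
    return C+Rc@TCPc, Rc@B.T
def go(*w): 
    p,Rm=coverpose(*w); delta(p,Rm,flip=False); 
if __name__=='__main__':
    st(); go(-.036,.06,.15); print(coverpose(-.036,.06,.15)[0])
E
python3 cov.py
```

```text
t 5.3 pos [0.6206 0.2794 0.0978] toolx [ 0.     0.002 -1.   ] jawyaw 0.041 F [-0.1 -0.6 -1.6] grip 9.6 q [-0.75  0.83  0.4   1.57 -0.4   0.83 -0.15]
t 5.3 delta [-2.51, -0.67, 27.11] [0.258, -0.021, 0.149] rows~ 5.447743392084208
[0.62493964 0.0082176  0.12247329]
```

>>> step_arm([
  [[-1.5,0,2,0,0,0,0],[-2.5,-0.2,5,0.05,0,0.03,0],[-2.5,-0.4,8,0.1,-0.01,0.06,0],[-2.5,-0.6,11,0.15,-0.01,0.09,0],[-2.5,-0.67,14,0.2,-0.02,0.12,0],[-2.5,-0.67,17,0.258,-0.021,0.149,0],[-2.5,-0.67,20,0.258,-0.021,0.149,0],[-2.5,-0.67,23,0.258,-0.021,0.149,0],[-2.5,-0.67,25.5,0.258,-0.021,0.149,0],[-2.5,-0.67,27.1,0.258,-0.021,0.149,0]],
])

```text
clock: 6.3
position: [0.6244, 0.0053, 0.1223]
tool_rot: [1.564, 1.421, -0.227]
force: [-0.4, -0.4, -1.3]
grip_width: 0.0094
```

>>> step_arm([
  [[0,0,0,0,0,0,0],[0,0,0,0,0,0,0]],
])

```text
clock: 6.5
position: [0.624, 0.0048, 0.1221]
tool_rot: [1.562, 1.422, -0.23]
force: [0.1, -0.6, -0.0]
grip_width: 0.0096
```

Run:
```python
from cov import *
st(); go(-.036,.06,.15); shot('wrist','w6',scale=1.5)
```

```text
t 6.5 pos [0.624  0.0048 0.1221] toolx [ 0.144 -0.034 -0.989] jawyaw -0.221 F [ 0.1 -0.6 -0. ] grip 9.6 q [-0.43  0.68  0.44  1.85 -0.43  0.56  0.03]
t 6.5 delta [-0.03, 0.02, -0.36] [-0.003, 0.002, 0.001] rows~ 0.07225837797736998
```

View pics/w6.png

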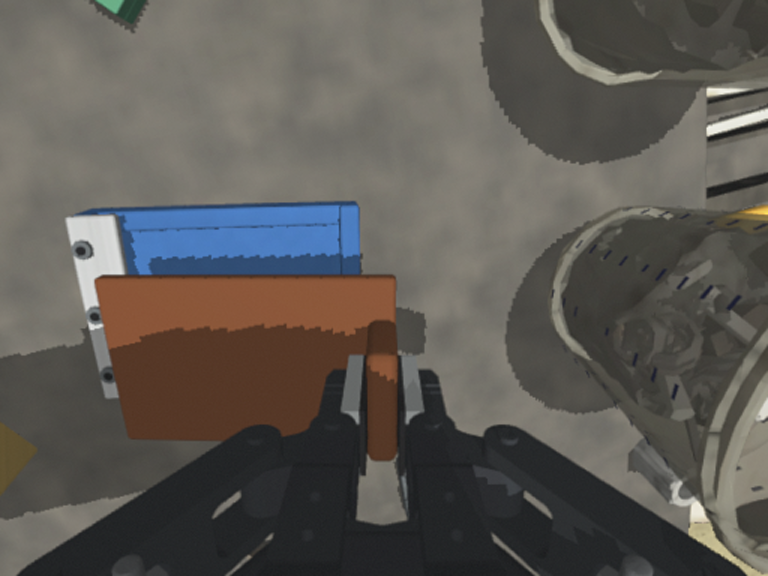

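Run:
```python
from fit import *
w,cw=load('w6')
overlay(w,FIX,[.564,.021,-.218],cw,'ov6',(30,120,290,310),3,z=.01)
```

```text
(no output)
```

View pics/ov6.png

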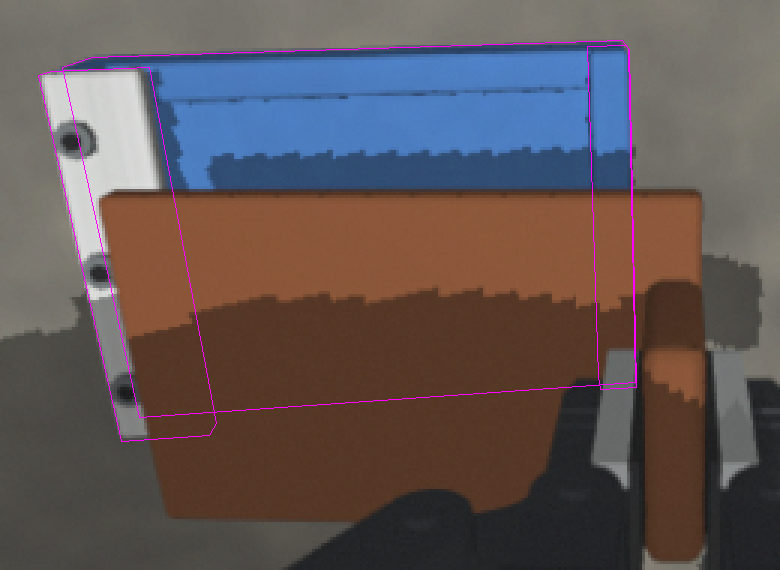

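```bash
sed -i 's/TCPc=.*/TCPc=np.array([.05,.0012,.0372])/' cov.py
python3 - <<'E'
from cov import *
go(-.036,.010,.15);go(-.036,.0015,.15)
E
```

```text
t 6.55 delta [4.91, -0.71, -0.31] [-0.002, 0.001, 0.001] rows~ 0.9943149241123811
t 6.55 delta [5.75, -0.83, -0.31] [-0.002, 0.001, 0.001] rows~ 1.164032788362464
```

>>> step_arm([
  [[0,0,-0.31,0,0,0,0],[1.5,-0.2,-0.31,0,0,0,0],[3,-0.43,-0.31,0,0,0,0],[4.2,-0.6,-0.31,0,0,0,0],[4.9,-0.71,-0.31,0,0,0,0],[5.3,-0.77,-0.31,0,0,0,0],[5.6,-0.81,-0.31,0,0,0,0],[5.7,-0.82,-0.31,0,0,0,0],[5.7,-0.82,-0.31,0,0,0,0]],
])

```text
clock: 7.45
position: [0.6252, 0.0086, 0.0647]
tool_rot: [1.565, 1.422, -0.225]
force: [0.2, -0.4, -0.5]
grip_width: 0.0097
```

Run:
```python
from cov import *
st(); shot('wrist','w7',scale=1.5); go(-.036,.0015,.15); go(-.0555,.0015,.15)
```

```text
t 7.45 pos [0.6252 0.0086 0.0647] toolx [ 0.145 -0.033 -0.989] jawyaw -0.22 F [ 0.2 -0.4 -0.5] grip 9.7 q [-0.39  0.76  0.37  1.86 -0.48  0.46  0.07]
t 7.5 delta [0.08, -0.04, 0.0] [-0.002, 0.001, 0.001] rows~ 0.018179590595164184
t 7.5 delta [-0.21, -1.96, 0.01] [-0.002, 0.001, 0.001] rows~ 0.39487472887007297
```

View pics/w7.png

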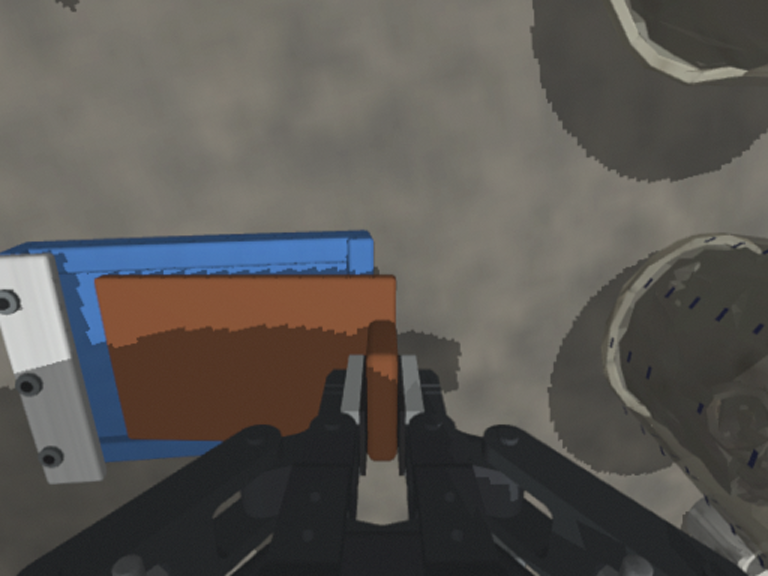

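>>> step_arm([
  [[0.02,-0.4,0,0,0,0,0],[-0.04,-0.8,0,0,0,0,0],[-0.1,-1.2,0,0,0,0,0],[-0.16,-1.6,0,0,0,0,0],[-0.2,-1.9,0,0,0,0,0],[-0.2,-1.9,0,0,0,0,0],[-0.2,-1.9,0,0,0,0,0]],
])

```text
clock: 8.2
position: [0.6067, 0.0128, 0.0641]
tool_rot: [1.566, 1.421, -0.225]
force: [-0.2, -1.2, -1.2]
grip_width: 0.0097
```

Run:
```python
from cov import *
st(); shot('wrist','w8',scale=1.5); go(-.0555,.0015,.15); go(-.055,.001,.1);go(-.055,.001,.05);go(-.055,.0005,.0)
```

```text
t 8.2 pos [0.6067 0.0128 0.0641] toolx [ 0.145 -0.033 -0.989] jawyaw -0.22 F [-0.2 -1.2 -1.2] grip 9.7 q [-0.4   0.74  0.37  1.91 -0.48  0.42  0.07]
t 8.25 delta [-0.0, -0.08, 0.01] [-0.002, 0.001, 0.001] rows~ 0.016060894200000293
t 8.25 delta [0.58, 0.14, 0.01] [-0.002, 0.001, -0.049] rows~ 0.329857729506293
t 8.25 delta [1.12, 0.28, 0.01] [-0.002, 0.001, -0.099] rows~ 0.66303147094398
t 8.25 delta [1.71, 0.39, 0.01] [-0.002, 0.001, -0.149] rows~ 0.9963119371710238
```

View pics/w8.png

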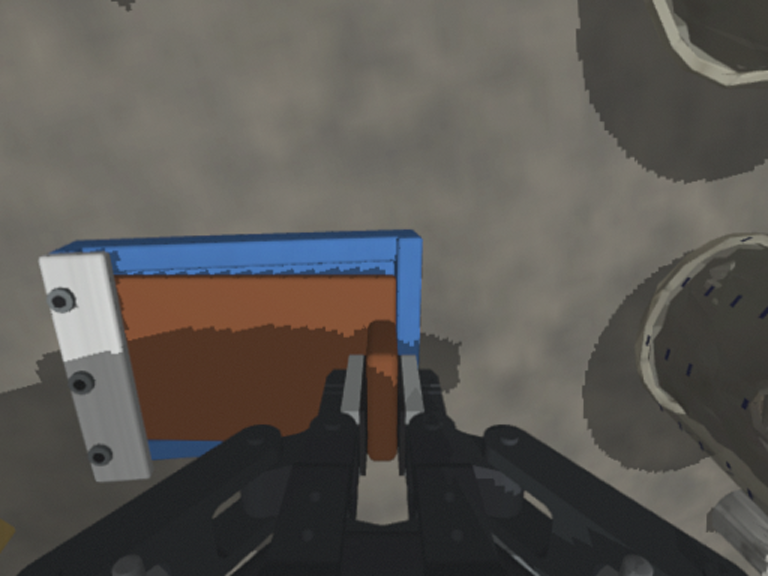

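>>> step_arm([
  [[0.3,0.05,0,0,0,-0.025,0],[0.58,0.12,0,0,0,-0.049,0],[0.85,0.2,0,0,0,-0.074,0],[1.12,0.27,0,0,0,-0.099,0],[1.3,0.3,0,0,0,-0.115,0],[1.3,0.3,0,0,0,-0.115,0]],
])

```text
clock: 8.85
position: [0.6118, 0.0115, 0.0514]
tool_rot: [1.543, 1.537, -0.248]
force: [-0.7, -0.5, -0.7]
grip_width: 0.0094
```

Run:
```python
from cov import *
st(); shot('wrist','w9',scale=1.5); go(-.055,.001,.035);go(-.055,.0005,.0)
```

```text
t 8.85 pos [0.6118 0.0115 0.0514] toolx [ 0.033 -0.008 -0.999] jawyaw -0.22 F [-0.7 -0.5 -0.7] grip 9.4 q [-0.37  0.8   0.37  1.81 -0.47  0.59  0.06]
t 8.9 delta [-0.04, 0.01, -0.01] [-0.002, 0.001, 0.0] rows~ 0.016318161019155602
t 8.9 delta [0.38, 0.13, -0.01] [-0.002, 0.001, -0.035] rows~ 0.23175212107510682
```

View pics/w9.png

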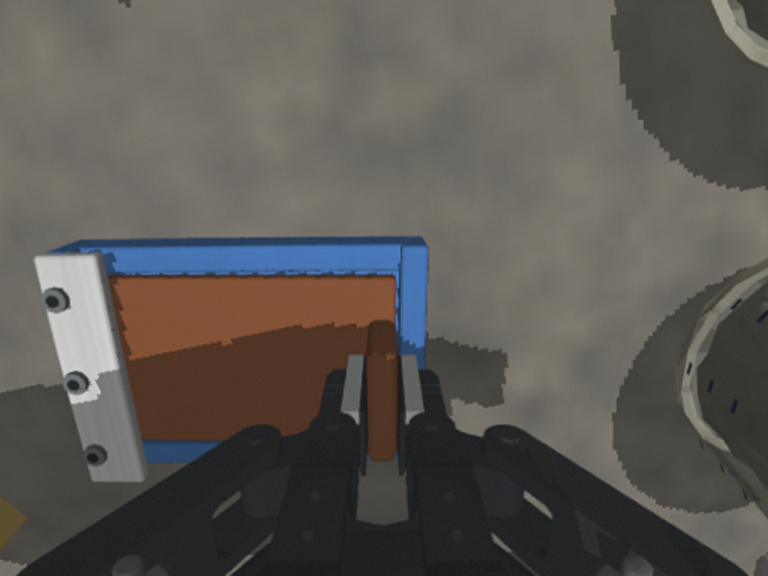

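>>> step_arm([
  [[0.1,0.03,0,0,0,-0.01,0],[0.2,0.06,0,0,0,-0.02,0],[0.3,0.09,0,0,0,-0.028,0],[0.38,0.11,0,0,0,-0.034,0],[0.38,0.11,0,0,0,-0.034,0],[0.38,0.11,0,0,0,-0.034,0]],
])

```text
clock: 9.5
position: [0.6128, 0.0113, 0.0476]
tool_rot: [0.601, 1.57, -1.19]
force: [0.0, -0.6, -1.2]
grip_width: 0.0094
```

Run:
```python
from cov import *
st(); shot('wrist','w10',scale=1.5); go(-.055,.0,.0)
```

```text
t 9.5 pos [0.6128 0.0113 0.0476] toolx [ 0.    -0.001 -1.   ] jawyaw -0.22 F [ 0.  -0.6 -1.2] grip 9.4 q [-0.36  0.82  0.37  1.78 -0.46  0.63  0.06]
t 9.55 delta [0.05, 0.03, -0.01] [-0.002, 0.001, -0.001] rows~ 0.01681927820028269
```

View pics/w10.png

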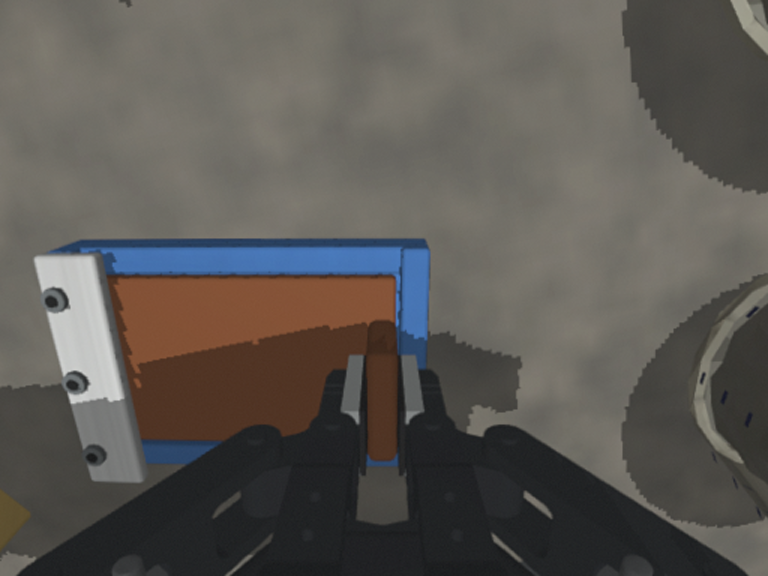

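>>> step_arm([
  [[0.02,0,0,0,0,0,0],[0.02,0,0,0,0,0,0.15],[0.02,0,0,0,0,0,0.25],[0.02,0,0,0,0,0,0.35],[0,0,0,0,0,0,0.35],[-2,0,0,0,0,0,0.35],[-5,0,0,0,0,0,0.35],[-9,0,0,0,0,0,0.5],[-13,0,0,0,0,0,1],[-17,0,0,0,0,0,1]],
])

```text
clock: 10.55
position: [0.6124, 0.0114, 0.2193]
tool_rot: [0.562, 1.57, -1.229]
force: [0.5, -0.4, 0.0]
grip_width: 0.0705
```

Run:
```python
from fit import *
st(); w=shot('wrist','w11',scale=1.5); cw=load('w11')[1]
t=shot('top','top2'); ct=load('top2')[1]; shot('scene','s11')
overlay(t,[place(P,[0.564,.021,-.218],.01) for P in COVER],[0,0,0],ct,'ov11',(210,140,300,230),6)
# arm may occlude top
delta([.50,-.10,.27],down(np.pi/2))
delta([.52,-.13,.27],down(np.pi/2))
```

```text
t 10.55 pos [0.6124 0.0114 0.2193] toolx [ 0.    -0.001 -1.   ] jawyaw -0.22 F [ 0.5 -0.4  0. ] grip 70.5 q [-0.45  0.59  0.51  1.69 -0.34  0.95 -0.04]
t 10.7 delta [-5.03, -8.64, 13.36] [1.351, -0.004, -0.003] rows~ 9.004944997528554
t 10.7 delta [-5.02, -6.03, 15.85] [1.351, -0.004, -0.003] rows~ 9.004944997528554
```

View pics/w11.png

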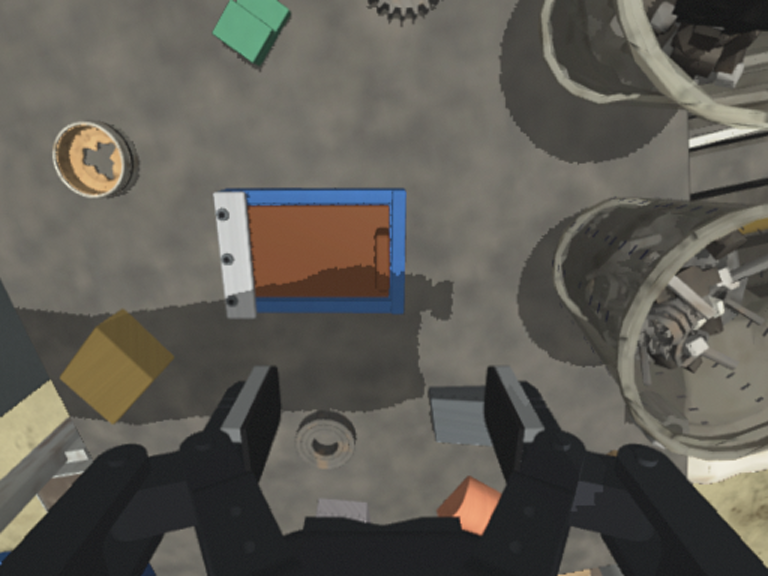

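View pics/s11.png

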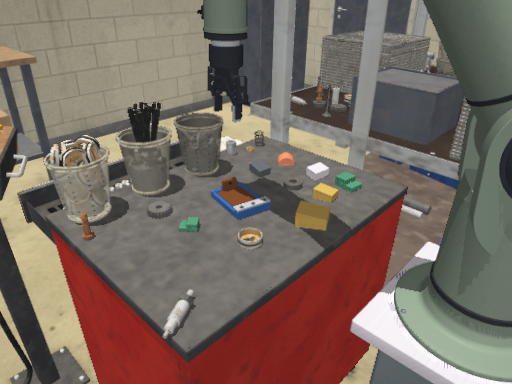

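>>> step_arm([
  [[-5,-6,15.9,0.15,0,0,1],[-5,-6,15.9,0.3,0,0,1],[-5,-6,15.9,0.45,0,0,1],[-5,-6,15.9,0.6,0,0,1],[-5,-6,15.9,0.75,0,0,1],[-5,-6,15.9,0.9,0,0,1],[-5,-6,15.9,1.05,0,0,1],[-5,-6,15.9,1.2,0,0,1],[-5,-6,15.9,1.35,0,0,1],[-5,-6,15.9,1.35,0,0,1]],
])

```text
clock: 11.7
position: [0.5199, -0.1303, 0.2689]
tool_rot: [2.842, 1.568, -0.302]
force: [0.0, 0.4, -1.1]
grip_width: 0.0851
```

Run:
```python
from h import *
st(); shot('wrist','w12',scale=1.5); shot('top','top3',crop=(200,130,400,280),scale=4)
```

```text
t 11.7 pos [ 0.5199 -0.1303  0.2689] toolx [ 0.003 -0.001 -1.   ] jawyaw -1.573 F [ 0.   0.4 -1.1] grip 85.1 q [-0.52  0.52  0.94  1.85 -0.5   1.02 -0.94]
```

View pics/w12.png

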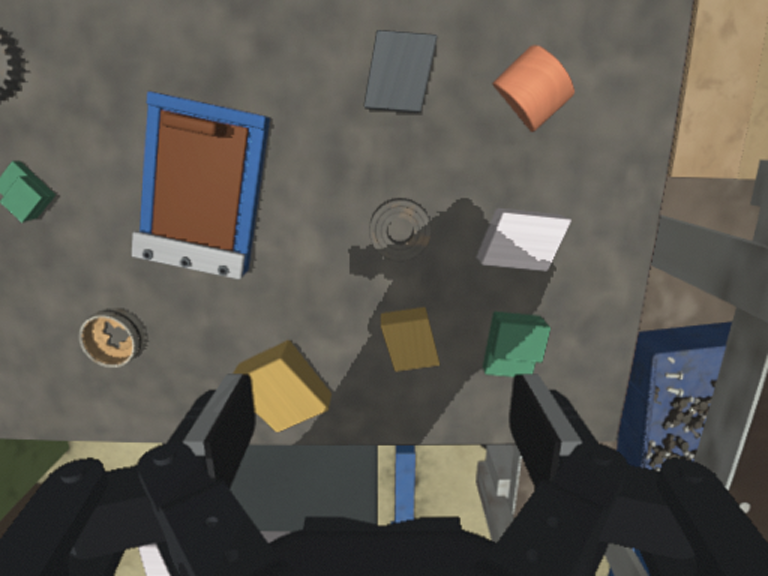

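View pics/top3.png

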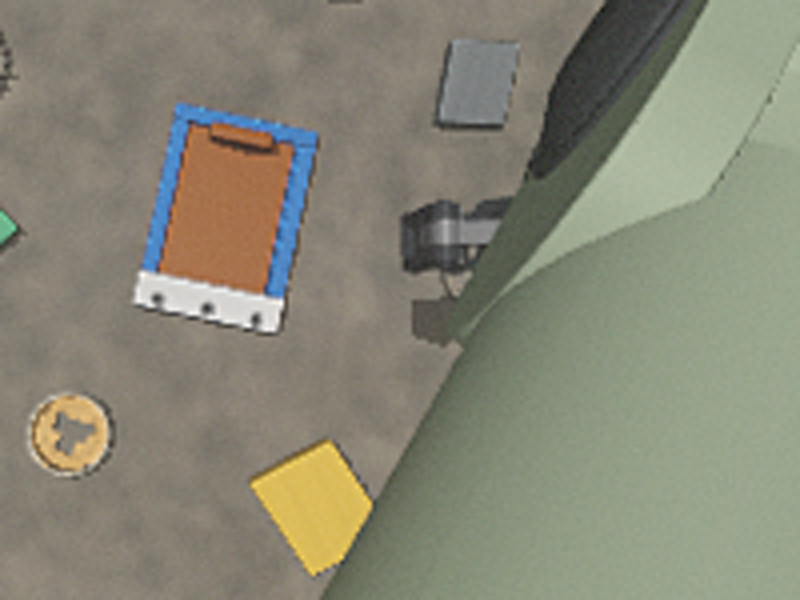

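Run:
```python
from h import *
w,_=load('w12')
C=dict(steel=(238,12,298,82),rnd=(325,25,389,91),slab=(315,132,387,188),brass=(248,200,298,252),step=(318,202,372,256))
for k,c in C.items(): print(k,c)
tiles=[]
for k,(a,b,c,d) in list(C.items()):
    i=cv2.resize(w[b:d,a:c],None,fx=5.5,fy=5.5,interpolation=cv2.INTER_CUBIC)
    i=np.clip(i.astype(float)*1.5,0,255).astype(np.uint8); save(i,'z_'+k)
def pad(i,h,w_): o=np.zeros((h,w_,3),np.uint8); o[:i.shape[0],:i.shape[1]]=i[:h,:w_]; return o
L=[cv2.imread(f'pics/z_{k}.png') for k in C]
cv2.imwrite('pics/zz1.png',np.hstack([pad(L[0],390,345),pad(L[1],390,365)]))
cv2.imwrite('pics/zz2.png',np.vstack([np.hstack([pad(L[2],310,400),pad(L[3],310,290)]),np.hstack([pad(L[4],290,400),pad(L[4]*0,290,290)])]))
```

```text
steel (238, 12, 298, 82)
rnd (325, 25, 389, 91)
slab (315, 132, 387, 188)
brass (248, 200, 298, 252)
step (318, 202, 372, 256)
```

View pics/zz1.png

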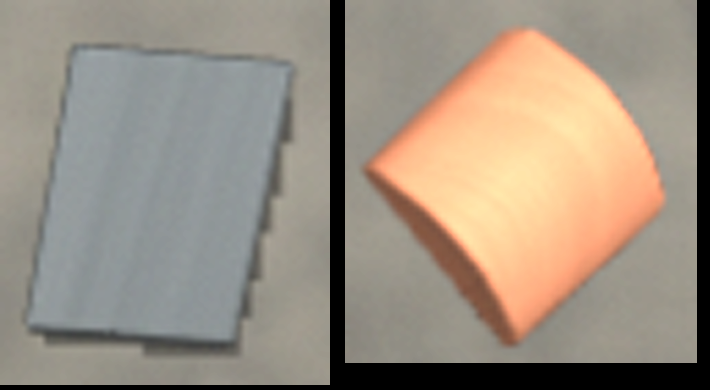

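View pics/zz2.png

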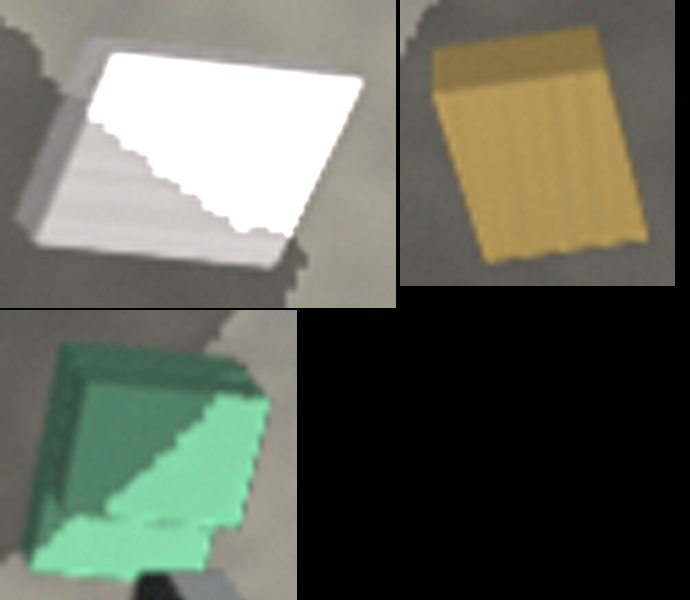

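```bash
cat > obj.py <<'E'
from fit import *
from scipy.optimize import least_squares
# dims L,W,h(-x),h(+x)
DIM=dict(slab=(.058,.046,.024,.024),steel=(.054,.044,.020,.028),brass=(.052,.042,.021,.029))
def halfcyl(s=None):
    a=np.linspace(0,np.pi,25); return [np.array([[.026*np.cos(t),y,.026*np.sin(t)] for t in a for y in (-.021,.021)])]
def stepparts(s=(0,0)):
    s0,s1=s
    P=[]
    lo=[[-.03+s0*sy,sy*.023,z] for sy in(-1,1) for z in(0,.014)]+[[-.006,sy*.023,z] for sy in(-1,1) for z in(0,.014)]
    hi=[[.03+s1*sy,sy*.023,z] for sy in(-1,1) for z in(0,.028)]+[[-.006,sy*.023,z] for sy in(-1,1) for z in(0,.028)]
    return [np.array(lo),np.array(hi)]
def corners(name,v):
    L,W,h0,h1=DIM[name]; x,y,yaw,s0,s1=v
    # order: (-x,-y),(-x,+y),(+x,+y),(+x,-y) top then bottom ; side slope kept: height at corner by actual x
    P=[]
    for sx,sy,s in((-1,-1,s0),(-1,1,s0),(1,1,s1),(1,-1,s1)):
        X=sx*L/2+s*sy; P.append([X,sy*W/2,(h0+h1)/2+(h1-h0)*X/L])
    P=np.array(P); Q=P.copy(); Q[:,2]=0
    return np.vstack([P,Q])
def cfit(name,top,bot,cm,p0,verbose=True):
    """top: 4 px corners in ring order (consistent CCW seen from above -> will try rotations), bot: dict idx->px matching top idx"""
    res=[]
    for k in range(4):
        def f(v):
            c=place(corners(name,v),[v[0],v[1],v[2]]); q=proj(cm,c)
            r=[]
            for i in range(4): r.append(q[(i+k)%4]-top[i])
            for i,b in bot.items(): r.append(q[4+(i+k)%4]-b)
            return np.append(np.concatenate(r),np.array(v[3:])*100)
        best=min((least_squares(f,[p0[0],p0[1],y0,0,0],x_scale=[.001,.001,.01,.001,.001]) for y0 in np.arange(4)*np.pi/2-.3+0.01),key=lambda r:r.cost)
        v=best.x; v[2]=(v[2]+np.pi)%(2*np.pi)-np.pi
        res.append((np.sqrt(2*best.cost/(8+2*len(bot))),v))
        if verbose: print(name,k,'rms px',round(res[-1][0],2),v.round(4))
    return min(res,key=lambda a:a[0])
E
cat > run3.py <<'E'
from obj import *
w,cw=load('w12')
org=dict(steel=(238,12),rnd=(325,25),slab=(315,132),brass=(248,200),step=(318,202))
def px(k,p): return (np.array(p,float)+.5)/5.5-.5+org[k]
# ring order must be CCW from above. image: up=+x, right=-y => viewed from above normally oriented: CCW in image (TL,BL,BR,TR)
T=dict(steel=[(75,47),(28,328),(235,340),(292,65)],slab=[(110,52),(38,243),(272,268),(362,80)],brass=[(33,92),(87,263),(248,240),(205,70)])
B=dict(steel={},slab={0:(90,40),1:(18,216)},brass={0:(33,50),3:(197,27)})
P0=dict(steel=(.648,-.145),slab=(.518,-.253),brass=(.424,-.159))
for k in T: cfit(k,[px(k,p) for p in T[k]],{i:px(k,p) for i,p in B[k].items()},cw,P0[k])
mr=hsvmask(w,(3,110,60),(22,255,255)); s=np.zeros_like(mr); s[25:95,320:395]=1
for y0 in (-.85,-.6): p,f=fit(halfcyl(),[.639,-.25,y0+np.pi/2],[(mr*s,cw,None)]); print('round',p.round(4),f)
overlay(w,halfcyl(),p,cw,'ovr',(320,20,395,95),5)
mg=hsvmask(w,(60,60,20),(90,255,255)); s=np.zeros_like(mg); s[202:254,318:372]=1
for y0 in (-.1,): p,f=fit(None,[.415,-.255,y0,0,0],[(mg*s,cw,None)],shape_fn=stepparts); print('step',p.round(4),f)
overlay(w,stepparts(p[3:]),p,cw,'ovs',(310,195,385,270),5)
E
python3 run3.py; cd pics; python3 -c "
import cv2,numpy as np
cv2.imwrite('ovA.png',np.hstack([cv2.imread('ovr.png'),cv2.imread('ovs.png')]))"
```

```text
steel 0 rms px 25.87 [ 0.6473 -0.1428 -0.1848 -0.0295 -0.0245]
steel 1 rms px 26.75 [ 0.6489 -0.144   2.0932  0.0164  0.0165]
steel 2 rms px 25.43 [ 0.649  -0.1436  2.9736 -0.0272 -0.0283]
steel 3 rms px 26.85 [ 0.6481 -0.1433 -1.0478  0.0156  0.0144]
slab 0 rms px 21.48 [ 0.5265 -0.2465 -0.6369 -0.0206 -0.0213]
slab 1 rms px 20.8 [ 0.5254 -0.2501  1.4464  0.0336  0.0187]
slab 2 rms px 21.48 [ 0.5265 -0.2465  2.5047 -0.0213 -0.0206]
slab 3 rms px 20.8 [ 0.5254 -0.2501 -1.6952  0.0187  0.0336]
brass 0 rms px 18.52 [ 0.4283 -0.1625 -2.762   0.0161  0.028 ]
brass 1 rms px 18.5 [ 0.4321 -0.1617 -1.5903 -0.02   -0.0186]
brass 2 rms px 17.6 [ 0.4246 -0.1625  0.2046  0.0368  0.0167]
brass 3 rms px 18.34 [ 0.4305 -0.1625  1.3949 -0.0237 -0.0214]
round [ 0.6395 -0.2506  0.7479] 0.06481315594483704
round [ 0.6399 -0.251   0.7827] 0.06276058082567489
step [ 0.4171 -0.2528 -0.1004 -0.0024  0.0014] 0.08164408640826047
```

View pics/ovA.png

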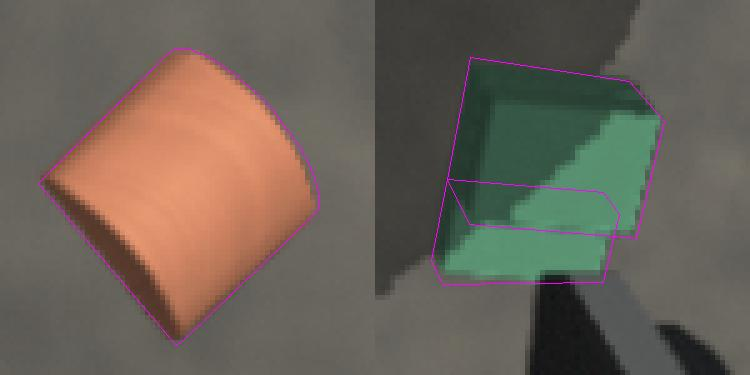

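```bash
sed -i 's/for sx,sy,s in((-1,-1,s0),(-1,1,s0),(1,1,s1),(1,-1,s1)):/for sx,sy,s in((-1,-1,s0),(1,-1,s1),(1,1,s1),(-1,1,s0)):/' obj.py
python3 run3.py
```

```text
steel 0 rms px 0.51 [ 6.500e-01 -1.437e-01  2.952e+00 -2.600e-03 -2.800e-03]
steel 1 rms px 4.56 [ 0.6499 -0.144   1.5598  0.0048  0.0046]
steel 2 rms px 0.61 [ 0.6493 -0.1436 -0.1876 -0.0028 -0.0023]
steel 3 rms px 4.68 [ 0.6499 -0.1433 -1.632   0.0037  0.0034]
slab 0 rms px 3.93 [ 0.5197 -0.2483  2.8002 -0.0088 -0.0046]
slab 1 rms px 0.66 [ 0.5194 -0.25    1.4593  0.0052  0.0044]
slab 2 rms px 3.93 [ 0.5197 -0.2483 -0.3414 -0.0046 -0.0088]
slab 3 rms px 0.66 [ 0.5194 -0.25   -1.6823  0.0044  0.0052]
brass 0 rms px 1.73 [ 4.2550e-01 -1.5580e-01 -2.8759e+00  2.5000e-03  1.9000e-03]
brass 1 rms px 3.03 [ 0.427  -0.1558  1.6325 -0.0064 -0.0032]
brass 2 rms px 0.44 [ 0.4253 -0.1558  0.2545  0.0021  0.0024]
brass 3 rms px 3.05 [ 0.4271 -0.1552 -1.3677 -0.     -0.003 ]
round [ 0.6395 -0.2506  0.7479] 0.06481315594483704
round [ 0.6399 -0.251   0.7827] 0.06276058082567489
step [ 0.4171 -0.2528 -0.1004 -0.0024  0.0014] 0.08164408640826047
```

Run:
```python
from obj import *
w,cw=load('w12')
g=((hsvmask(w,(95,80,20),(125,255,255))+hsvmask(w,(3,80,20),(22,255,255))+hsvmask(w,(0,0,150),(180,25,255)))>0).astype(np.uint8)
s=np.zeros_like(g); s[55:190,82:185]=1
g=cv2.morphologyEx(g*s,cv2.MORPH_CLOSE,np.ones((5,5),np.uint8))
p,f=fit(FIX,[.564,.021,-.218],[(g.astype(float),cw,None)],z=.01); print(p.round(4),f)
overlay(w,FIX,p,cw,'ovf12',(75,50,190,195),5,z=.01)
mc=hsvmask(w,(3,80,20),(22,255,255))*s
cv=[box(-.045,.055,-.035,.035,0,.006),COVER[1]]
p2,f=fit(cv,[.564,.021,-.218],[(mc,cw,None)],z=.01); print('cover',p2.round(4),f)
overlay(w,FIX+[place(P,[0,0,0],0) for P in []],p,cw,'ovf12',(75,50,190,195),4,z=.01)
overlay(cv2.cvtColor(w,cv2.COLOR_RGB2RGBA)[:,:,:3].copy(),cv,p2,cw,'ovc12',(75,50,190,195),4,z=.01)
delta([.5194,-.250,.12],down(-.112))
import numpy as np
cv2.imwrite('pics/ovA.png',np.hstack([cv2.imread('pics/ovf12.png')[:,:395],cv2.imread('pics/ovc12.png')[:,:395]]))
```

```text
[ 0.5644  0.0215 -0.2245] 0.0356882428470396
cover [ 0.5632  0.0227 -0.2204] 0.03719553528948621
t 11.8 delta [14.93, 11.95, 0.18] [-1.453, -0.002, -0.003] rows~ 9.689502071910553
```

View pics/ovA.png

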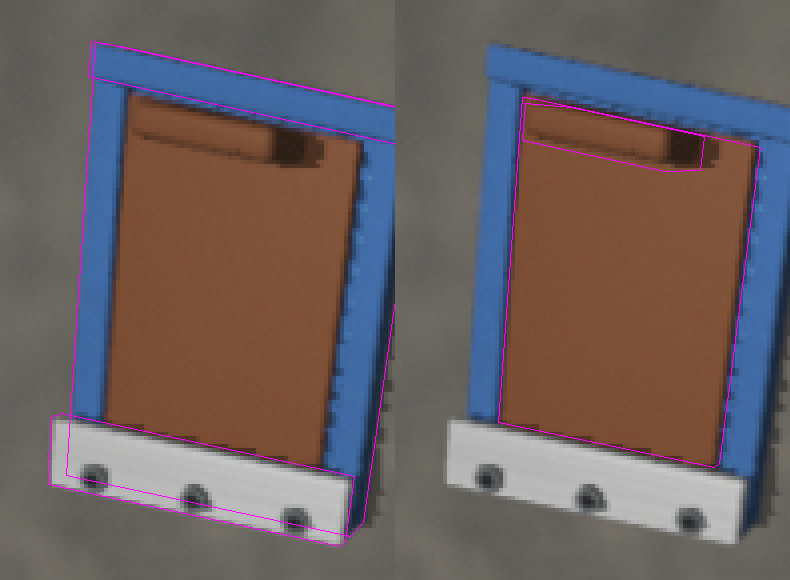

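>>> step_arm([
  [[2,12,0.2,-0.15,0,0,0.9],[4,12,0.2,-0.3,0,0,0.9],[6,12,0.2,-0.45,0,0,0.9],[8,12,0.2,-0.6,0,0,0.9],[10,12,0.2,-0.75,0,0,0.9],[12,12,0.2,-0.9,0,0,0.9],[14,12,0.2,-1.05,0,0,0.9],[15,12,0.2,-1.2,0,0,0.9],[15,12,0.2,-1.35,0,0,0.9],[15,12,0.2,-1.453,0,0,0.9]],
])

```text
clock: 12.8
position: [0.5191, -0.2505, 0.119]
tool_rot: [1.619, 1.567, -0.054]
force: [-0.5, -0.0, -1.3]
grip_width: 0.0766
```

Run:
```python
from obj import *
st(); shot('wrist','w13',scale=1.5); delta([.5194,-.250,.0245],down(-.112))
```

```text
t 12.8 pos [ 0.5191 -0.2505  0.119 ] toolx [ 0.004 -0.    -1.   ] jawyaw -0.102 F [-0.5 -0.  -1.3] grip 76.6 q [ 0.1   0.65  0.35  1.85 -0.34  0.69  0.55]
t 12.85 delta [9.48, -0.02, -0.07] [0.017, 0.0, -0.004] rows~ 1.8961215529246391
```

View pics/w13.png

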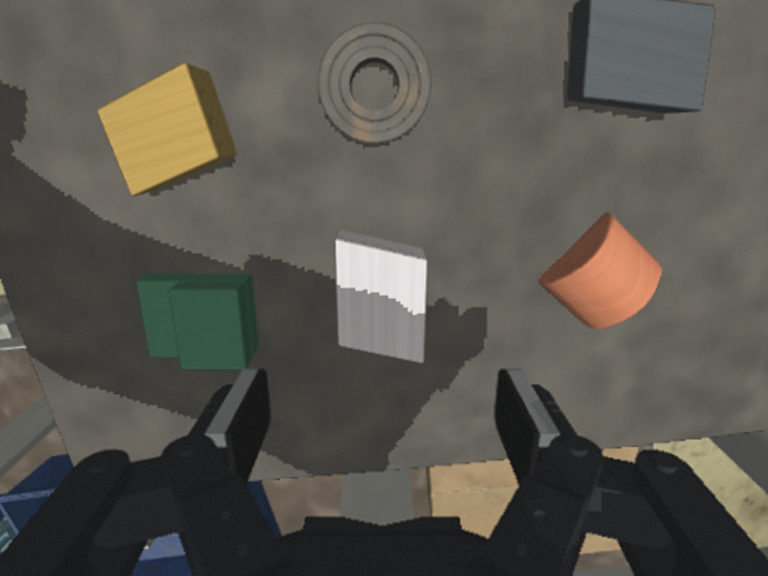

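>>> step_arm([
  [[3,0,0,0.01,0,0,0.9],[6,0,0,0.01,0,0,0.9],[8.5,0,-0.05,0.01,0,0,0.9],[9.5,0,-0.05,0.01,0,0,0.9],[9.5,0,-0.05,0.01,0,0,0.9]],
])

```text
clock: 13.35
position: [0.519, -0.2501, 0.0235]
tool_rot: [1.774, 1.568, 0.099]
force: [-0.2, 0.7, 0.1]
grip_width: 0.0771
```

Run:
```python
from obj import *
st(); shot('wrist','w14',scale=1.5)
```

```text
t 13.35 pos [ 0.519  -0.2501  0.0235] toolx [ 0.003  0.    -1.   ] jawyaw -0.105 F [-0.2  0.7  0.1] grip 77.1 q [ 0.16  0.8   0.27  1.88 -0.4   0.51  0.6 ]
```

View pics/w14.png

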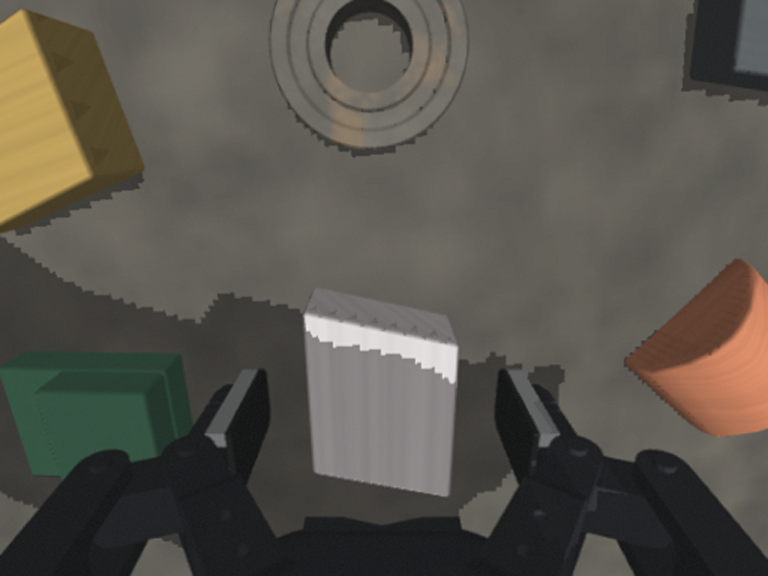

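>>> step_arm([
  [[0,0,0,0,0,0,0.7],[0,0,0,0,0,0,0.55],[0,0,0,0,0,0,0.4],[0,0,0,0,0,0,0.3],[0,0,0,0,0,0,0.3],[-0.5,0,0,0,0,0,0.3],[-3,0,0,0,0,0,0.3],[-7,0,0,0,0,0,0.3],[-11,0,0,0,0,0,0.3],[-12,0,0,0,0,0,0.3]],
], grip_force=40)

```text
clock: 14.4
position: [0.5204, -0.2511, 0.149]
tool_rot: [1.445, 1.562, -0.231]
force: [0.4, -0.5, -1.2]
grip_width: 0.0455
```

```bash
cat > pl.py <<'E'
from obj import *
CP=np.array([.5635,.0222]); BY=-.220
BX=np.array([np.cos(BY),np.sin(BY)])
def place_pose(xoff,z,jaw,tilt=0.0):
    """TCP at bed-x offset, height z; jaw yaw (mod pi chosen by delta); tilt: bed-x axis of piece raised (+) about bed y"""
    p=np.append(CP+BX*xoff,z); Rm=down(jaw)
    if tilt: Rm=R.from_rotvec(-tilt*np.array([-np.sin(BY),np.cos(BY),0])).as_matrix()@Rm
    return p,Rm
E
python3 - <<'E'
from pl import *
st(); shot('wrist','w15',scale=1.5); p,Rm=place_pose(0,.15,BY+np.pi/2); delta(p,Rm)
E
```

```text
t 14.4 pos [ 0.5204 -0.2511  0.149 ] toolx [ 0.009 -0.002 -1.   ] jawyaw -0.105 F [ 0.4 -0.5 -1.2] grip 45.5 q [ 0.08  0.61  0.38  1.84 -0.32  0.74  0.53]
t 14.45 delta [-0.16, 1.43, -27.61] [-1.456, 0.007, -0.007] rows~ 9.704734782868384
```

View pics/w15.png

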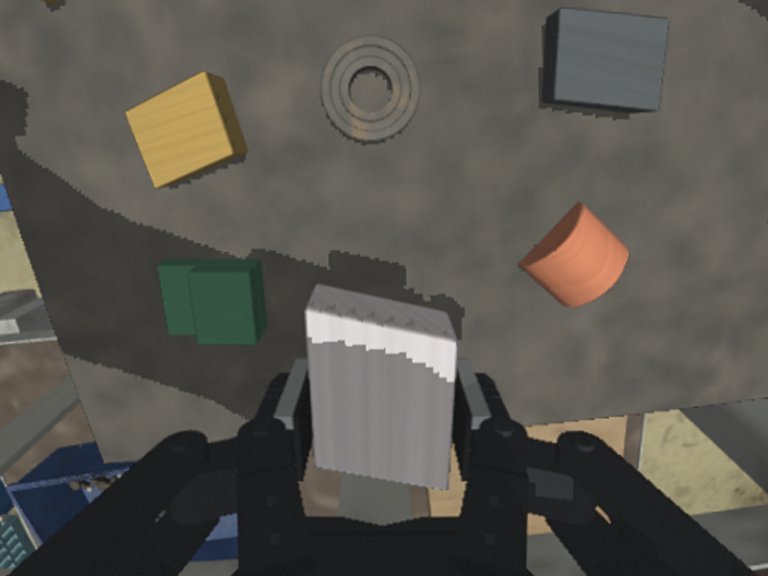

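>>> step_arm([
  [[0,0.1,-4,-0.15,0,0,0.3],[0,0.3,-8,-0.3,0,0,0.3],[0,0.6,-12,-0.45,0,0,0.3],[0,0.9,-16,-0.6,0,0,0.3],[0,1.2,-20,-0.75,0,0,0.3],[-0.1,1.4,-24,-0.9,0,0,0.3],[-0.1,1.4,-27.6,-1.05,0,0,0.3],[-0.1,1.4,-27.6,-1.2,0,0,0.3],[-0.1,1.4,-27.6,-1.35,0,0,0.3],[-0.1,1.4,-27.6,-1.456,0,0,0.3]],
])

```text
clock: 15.45
position: [0.5627, 0.0226, 0.1484]
tool_rot: [0.012, 1.563, -0.201]
force: [-0.0, -0.5, -1.4]
grip_width: 0.0452
```

Run:
```python
from pl import *
st(); shot('wrist','w16',scale=1.5); p,Rm=place_pose(0,.05,BY+np.pi/2); delta(p,Rm)
p,Rm=place_pose(0,.0400,BY+np.pi/2); delta(p,Rm)
```

```text
t 15.45 pos [0.5627 0.0226 0.1484] toolx [ 0.007 -0.002 -1.   ] jawyaw 1.358 F [-0.  -0.5 -1.4] grip 45.2 q [-0.14  0.56 -0.01  1.86  0.01  0.71  1.2 ]
t 15.5 delta [9.84, 0.01, 0.0] [0.012, 0.008, -0.0] rows~ 1.9684992523042495
t 15.5 delta [10.84, 0.01, -0.0] [0.012, 0.008, -0.0] rows~ 2.168493152087783
```

View pics/w16.png

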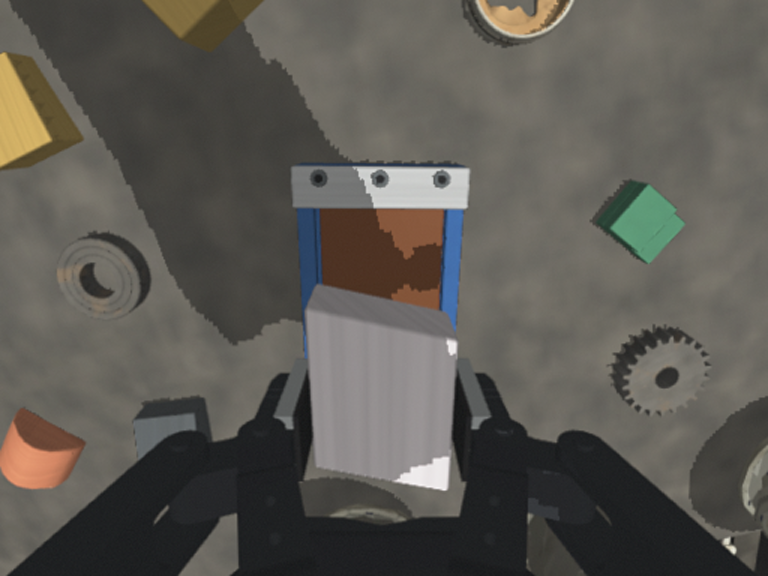

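>>> step_arm([
  [[2.5,0,0,0.006,0.004,0,0.3],[5,0,0,0.012,0.008,0,0.3],[7.5,0,0,0.012,0.008,0,0.3],[9.5,0,0,0.012,0.008,0,0.3],[10.3,0,0,0.012,0.008,0,0.3],[10.6,0,0,0.012,0.008,0,0.3],[10.7,0,0,0.012,0.008,0,0.3],[10.7,0,0,0.012,0.008,0,0.3]],
])

```text
clock: 16.3
position: [0.5635, 0.0221, 0.042]
tool_rot: [2.272, 1.571, 2.051]
force: [-0.7, -0.5, -2.0]
grip_width: 0.0452
```

Run:
```python
from pl import *
st(); shot('wrist','w17',scale=1.5); p,Rm=place_pose(0,.0395,BY+np.pi/2); delta(p,Rm)
```

```text
t 16.3 pos [0.5635 0.0221 0.042 ] toolx [-0.  0. -1.] jawyaw 1.35 F [-0.7 -0.5 -2. ] grip 45.2 q [-0.14  0.73 -0.01  1.9   0.01  0.51  1.2 ]
t 16.35 delta [0.25, -0.0, -0.02] [-0.001, 0.0, -0.0] rows~ 0.05092821565321456
```

View pics/w17.png

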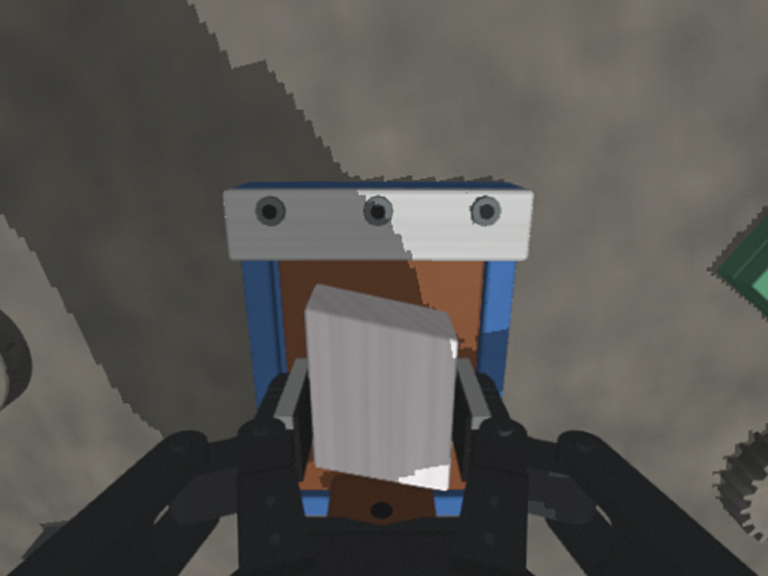

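>>> step_arm([
  [[0.1,0,0,0,0,0,0.3],[0.2,0,0,0,0,0,0.3],[0.25,0,0,0,0,0,0.3],[0.25,0,0,0,0,0,0.3]],
])

```text
clock: 16.75
position: [0.564, 0.0222, 0.0417]
tool_rot: [0.503, 1.569, 0.282]
force: [-14.6, -0.6, 42.3]
grip_width: 0.045
```

>>> step_arm([
  [[-0.1,0,0,0,0,0,0.3],[-0.1,0,0,0,0,0,0.3]],
])

```text
clock: 16.95
position: [0.5644, 0.0222, 0.0434]
tool_rot: [0.436, 1.568, 0.214]
force: [-0.2, 0.2, -2.6]
grip_width: 0.0451
```

>>> step_arm([
  [[0.1,0,0,0,0,0,0.3],[0.12,0,0,0,0,0,0.3],[0.12,0,0,0,0,0,0.55],[0.12,0,0,0,0,0,0.65],[0.0,0,0,0,0,0,0.75],[-1,0,0,0,0,0,0.75],[-4,0,0,0,0,0,0.75],[-8,0,0,0,0,0,0.75],[-12,0,0,0,0,0,1],[-15,0,0,0,0,0,1]],
])

```text
clock: 17.95
position: [0.5644, 0.0221, 0.1967]
tool_rot: [0.399, 1.566, 0.177]
force: [-0.0, -0.1, 0.2]
grip_width: 0.0854
```

Run:
```python
from pl import *
st(); shot('wrist','w18',scale=1.5); shot('top','top4',crop=(200,130,400,280),scale=4); delta([.54,-.12,.25],down(np.pi/2))
```

```text
t 17.95 pos [0.5644 0.0221 0.1967] toolx [ 0.005  0.001 -1.   ] jawyaw 1.349 F [-0.  -0.1  0.2] grip 85.4 q [-0.14  0.49 -0.    1.82  0.    0.82  1.2 ]
t 18.05 delta [-5.23, -14.42, 0.66] [-0.222, 0.009, -0.002] rows~ 3.0698593848912092
```

View pics/w18.png

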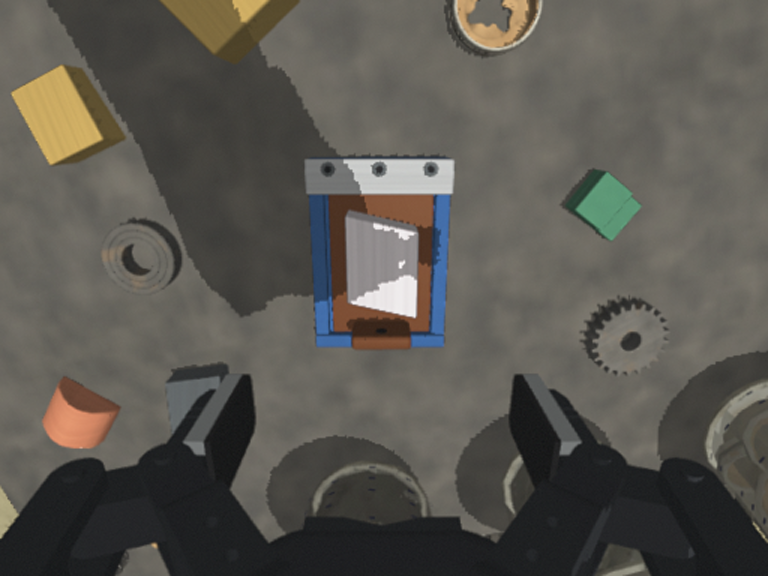

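View pics/top4.png

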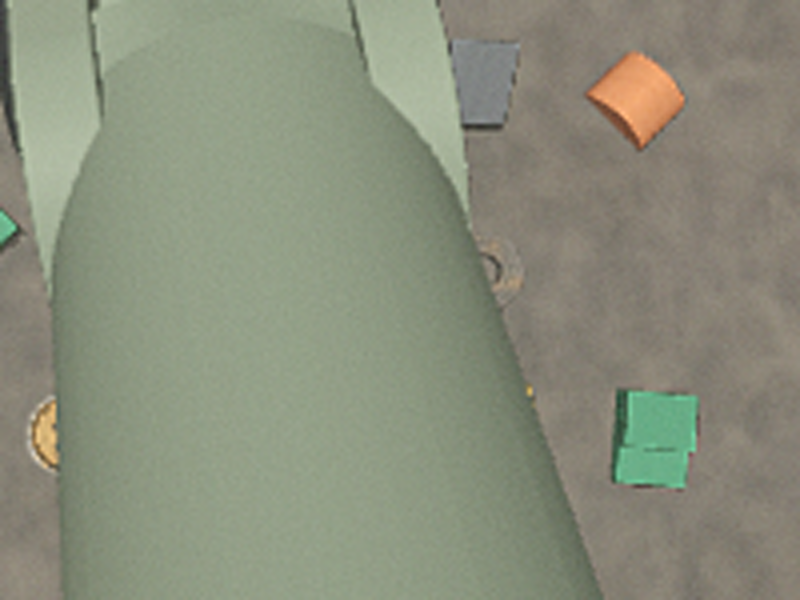

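Run:
```python
from pl import *
w,cw=load('w18')
q=unproj(cw,(np.array([(348,211),(418,233),(416,318),(349,304)])+.5)/1.5-.5,.040); c=q[:,:2].mean(0); print('slab centre',c.round(4),'bed',((c-CP)@BX).round(4),((c-CP)@[-BX[1],BX[0]]).round(4))
w,_=load('w15'); save(np.clip(w[0:85,350:455].astype(float)*2.2,0,255).astype(np.uint8),'zs',scale=7)
```

```text
slab centre [0.5644 0.0234] bed 0.0007 0.0013
```

View pics/zs.png

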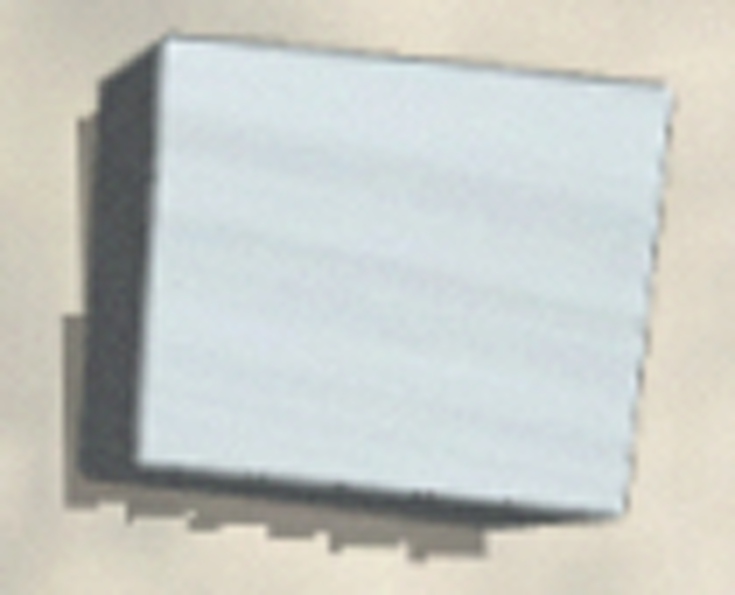

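Run:
```python
from pl import *
w,cw=load('w15')
px=lambda p:(np.array(p,float)+.5)/7-.5+np.array([350,0])
cfit('steel',[px(p) for p in [(165,37),(138,465),(622,515),(670,85)]],{0:px((100,82)),1:px((82,478))},cw,(.65,-.144))
```

```text
steel 0 rms px 6.46 [ 6.4870e-01 -1.4330e-01 -1.6561e+00  3.0000e-04  4.0000e-03]
steel 1 rms px 2.38 [ 6.5040e-01 -1.4330e-01  3.0004e+00 -1.5000e-03 -1.7000e-03]
steel 2 rms px 6.94 [ 0.649  -0.1443  1.6308  0.0077  0.0039]
steel 3 rms px 0.84 [ 0.6499 -0.1436 -0.1913 -0.0026 -0.0025]
```

Run:
```python
from pl import *
delta([.650,-.1436,.12],down(1.38)); 
t,ct=load('top4'); mr=hsvmask(t,(3,90,60),(22,255,255),(360,155)); p,f=fit(halfcyl(),[.6395,-.2506,.77],[(mr,ct,None)]); print('round top',p.round(4),f)
```

```text
t 18.05 delta [7.87, -14.34, 11.8] [-0.031, 0.009, -0.003] rows~ 4.033688898092209
round top [ 0.6397 -0.2505  0.7466] 0.06067632850241546
```

>>> step_arm([
  [[1,-5,4,0,0,0,0.85],[3,-9,8,-0.03,0.009,0,0.85],[5,-14.3,11.8,-0.03,0.009,0,0.85],[7.8,-14.3,11.8,-0.03,0.009,0,0.85],[7.8,-14.3,11.8,-0.03,0.009,0,0.85],[7.8,-14.3,11.8,-0.03,0.009,0,0.85]],
])

```text
clock: 18.65
position: [0.6492, -0.1441, 0.1191]
tool_rot: [2.319, 1.567, 2.125]
force: [0.4, 1.0, 0.5]
grip_width: 0.0725
```

Run:
```python
from pl import *
st(); shot('wrist','w19',scale=1.5); delta([.650,-.1436,.0245],down(1.38))
```

```text
t 18.65 pos [ 0.6492 -0.1441  0.1191] toolx [-0.002  0.004 -1.   ] jawyaw 1.377 F [0.4 1.  0.5] grip 72.5 q [ 0.13  0.74 -0.    1.59 -0.    0.82  1.51]
t 18.7 delta [9.6, -0.12, 0.06] [-0.001, -0.001, -0.004] rows~ 1.919256941349624
```

View pics/w19.png

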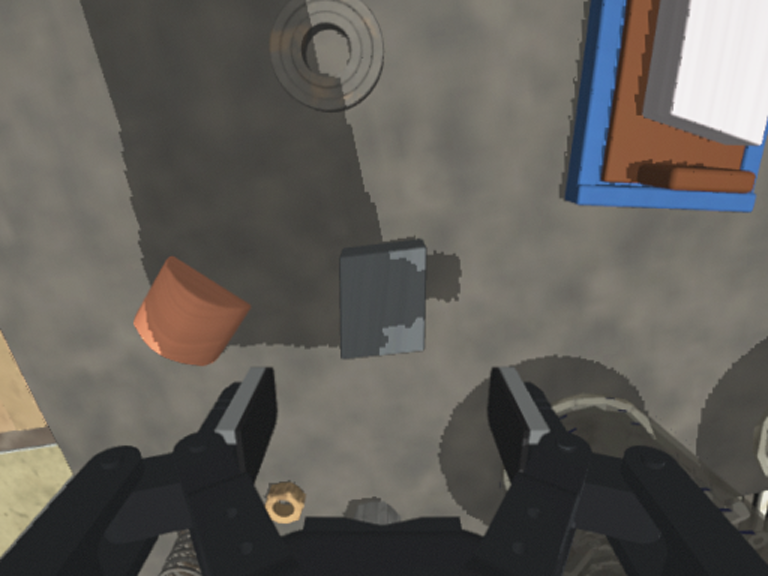

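>>> step_arm([
  [[3,0,0,0,0,0,0.85],[6,-0.1,0.05,0,0,0,0.85],[8.5,-0.1,0.05,0,0,0,0.85],[9.6,-0.1,0.05,0,0,0,0.85],[9.6,-0.1,0.05,0,0,0,0.85],[9.6,-0.1,0.05,0,0,0,0.6],[9.6,-0.1,0.05,0,0,0,0.45],[9.6,-0.1,0.05,0,0,0,0.3],[9.6,-0.1,0.05,0,0,0,0.3],[9.6,-0.1,0.05,0,0,0,0.3]],
], grip_force=50)

```text
clock: 19.7
position: [0.6509, -0.1432, 0.0264]
tool_rot: [1.304, 1.567, 1.112]
force: [-2.2, 1.4, 10.4]
grip_width: 0.0428
```

>>> step_arm([
  [[-0.5,0,0,0,0,0,0.3],[-2,0,0,0,0,0,0.3],[-5,0,0,0,0,0,0.3],[-9,0,0,0,0,0,0.3],[-12,0,0,0,0,0,0.3],[-12,0,0,0,0,0,0.3]],
])

```text
clock: 20.3
position: [0.6528, -0.1443, 0.1524]
tool_rot: [0.462, 1.561, 0.269]
force: [0.1, 0.1, -3.5]
grip_width: 0.0433
```

Run:
```python
from pl import *
st(); p,Rm=place_pose(0,.13,BY+np.pi/2); delta(p,Rm)
```

```text
t 20.3 pos [ 0.6528 -0.1443  0.1524] toolx [ 0.009  0.003 -1.   ] jawyaw 1.378 F [ 0.1  0.1 -3.5] grip 43.3 q [ 0.13  0.7  -0.    1.57 -0.    0.87  1.51]
t 20.3 delta [2.2, 14.63, -11.97] [0.027, 0.009, -0.004] rows~ 3.805521083591993
```

>>> step_arm([
  [[0,3,-2.5,0,0,0,0.3],[0,6,-5,0.01,0.004,0,0.3],[0,9,-7.5,0.02,0.009,0,0.3],[0,12,-10,0.027,0.009,-0.004,0.3],[1,14.6,-12,0.027,0.009,-0.004,0.3],[2.2,14.6,-12,0.027,0.009,-0.004,0.3],[2.2,14.6,-12,0.027,0.009,-0.004,0.3],[2.2,14.6,-12,0.027,0.009,-0.004,0.3]],
])

```text
clock: 21.1
position: [0.5634, 0.021, 0.1302]
tool_rot: [-2.836, 1.57, -3.056]
force: [-0.7, 0.3, -3.6]
grip_width: 0.0428
```

Run:
```python
from pl import *
st(); shot('wrist','w20',scale=1.5); p,Rm=place_pose(0,.0680,BY+np.pi/2); delta(p,Rm)
```

```text
t 21.1 pos [0.5634 0.021  0.1302] toolx [-0. -0. -1.] jawyaw 1.35 F [-0.7  0.3 -3.6] grip 42.8 q [-0.15  0.59  0.    1.87 -0.    0.69  1.21]
t 21.15 delta [6.24, 0.12, -0.04] [-0.001, 0.0, -0.0] rows~ 1.2484258351552424
```

View pics/w20.png

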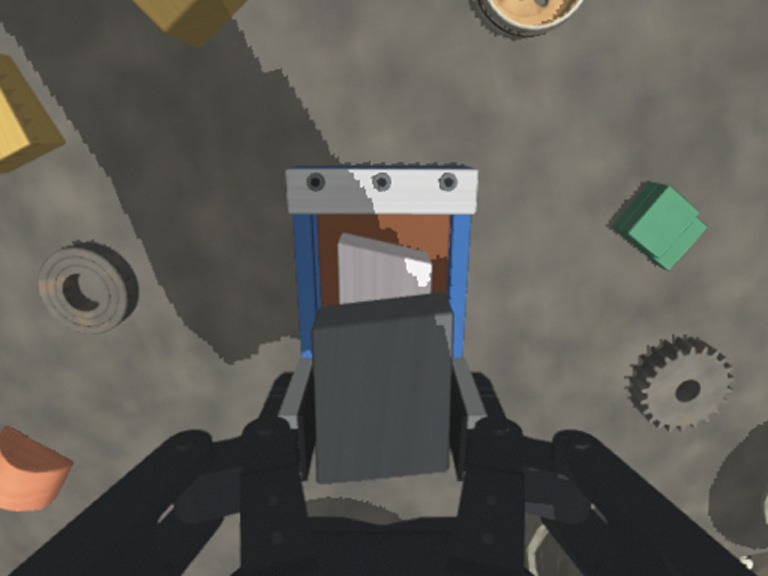

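>>> step_arm([
  [[2,0.1,0,0,0,0,0.3],[4,0.15,0,0,0,0,0.3],[5.4,0.2,0,0,0,0,0.3],[6,0.2,0,0,0,0,0.3],[6.2,0.2,0,0,0,0,0.3],[6.2,0.2,0,0,0,0,0.3],[6.3,0.2,0,0,0,0,0.3]],
])

```text
clock: 21.85
position: [0.5645, 0.0228, 0.0681]
tool_rot: [0.34, 1.569, 0.119]
force: [1.0, -0.6, -3.6]
grip_width: 0.0432
```

>>> step_arm([
  [[0.06,0,-0.05,0,0,0,0.3],[0.12,0,-0.05,0,0,0,0.3]],
])

```text
clock: 22.05
position: [0.5643, 0.023, 0.0673]
tool_rot: [0.352, 1.569, 0.131]
force: [0.3, -0.1, -3.4]
grip_width: 0.0427
```

>>> step_arm([
  [[0.05,0,0,0,0,0,0.3],[0.1,0,0,0,0,0,0.3],[0.1,0,0,0,0,0,0.3]],
])

```text
clock: 22.35
position: [0.5644, 0.023, 0.0665]
tool_rot: [0.359, 1.568, 0.137]
force: [0.2, -0.4, -1.4]
grip_width: 0.043
```

>>> step_arm([
  [[0.03,0,0,0,0,0,0.3],[0.03,0,0,0,0,0,0.55],[0.03,0,0,0,0,0,0.65],[0,0,0,0,0,0,0.75],[-1,0,0,0,0,0,0.75],[-4,0,0,0,0,0,0.75],[-8,0,0,0,0,0,0.85],[-12,0,0,0,0,0,0.85],[-14,0,0,0,0,0,0.85]],
])

```text
clock: 23.25
position: [0.5649, 0.0229, 0.2106]
tool_rot: [0.353, 1.564, 0.132]
force: [1.1, 0.5, 0.4]
grip_width: 0.0728
```

Run:
```python
from pl import *
st(); shot('wrist','w21',scale=1.5); o=bot.observe(); delta([.4253,-.1558,.12],down(-1.317),flip=False); delta([.4253,-.1558,.12],down(-1.317+np.pi),flip=False)
```

```text
t 23.25 pos [0.5649 0.0229 0.2106] toolx [ 0.006  0.001 -1.   ] jawyaw 1.349 F [1.1 0.5 0.4] grip 72.8 q [-0.15  0.47  0.01  1.81 -0.01  0.85  1.21]
t 23.3 delta [9.1, -20.55, -9.85] [2.666, -0.001, -0.012] rows~ 17.775555485305304
t 23.3 delta [9.1, -20.55, -9.85] [-0.475, 0.009, -0.001] rows~ 4.9077158688331535
```

View pics/w21.png

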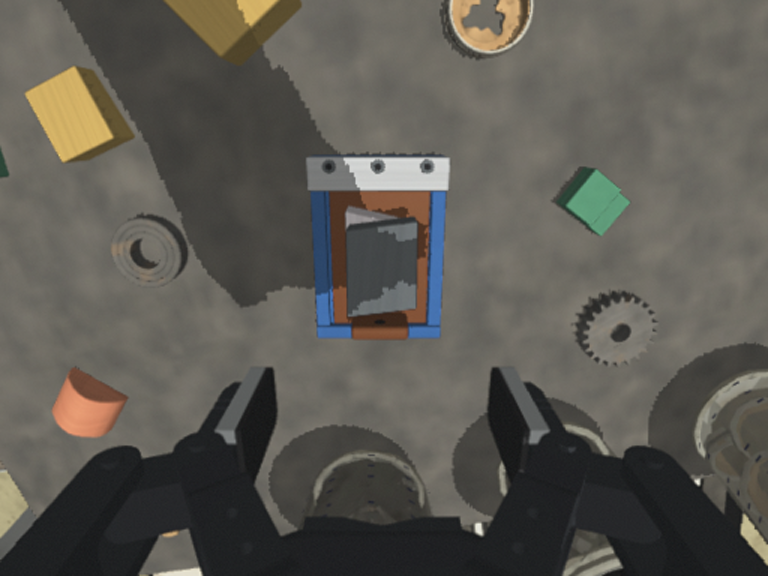

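>>> step_arm([
  [[0,-4,-2,0.15,0,0,0.85],[0,-8,-4,0.3,0,0,0.85],[0,-12,-6,0.45,0,0,0.85],[0,-16,-8,0.6,0,0,0.85],[0,-20.5,-9.8,0.75,0,0,0.85],[0,-20.5,-9.8,0.9,0,0,0.85],[0,-20.5,-9.8,1.05,0,0,0.85],[0,-20.5,-9.8,1.2,0,0,0.85],[0,-20.5,-9.8,1.35,0,0,0.85],[0,-20.5,-9.8,1.5,0,0,0.85]],
])

```text
clock: 24.3
position: [0.4251, -0.1555, 0.2115]
tool_rot: [1.891, 1.561, 0.163]
force: [0.2, 1.2, 0.0]
grip_width: 0.0729
```

Run:
```python
from pl import *
w,cw=load('w21')
q=unproj(cw,(np.array([(347,228),(417,220),(416,310),(349,317)])+.5)/1.5-.5,[.06,.06,.068,.068]); c=q[:,:2].mean(0); print('steel centre',c.round(4),'bed',((c-CP)@BX).round(4),((c-CP)@[-BX[1],BX[0]]).round(4))
st(); delta([.4253,-.1558,.12],down(-1.317),flip=False)
```

```text
steel centre [0.5631 0.0241] bed -0.0008 0.0017
t 24.3 pos [ 0.4251 -0.1555  0.2115] toolx [ 0.009  0.002 -1.   ] jawyaw -0.156 F [0.2 1.2 0. ] grip 72.9 q [-0.11  0.33  0.41  2.1  -0.2   0.74  0.28]
t 24.3 delta [9.15, -0.06, 0.06] [1.161, -0.008, -0.006] rows~ 7.73750121445339
```

>>> step_arm([
  [[0,0,0,0.15,0,0,0.85],[1,0,0,0.3,0,0,0.85],[3,0,0,0.45,0,0,0.85],[5,0,0,0.6,0,0,0.85],[7,0,0,0.75,0,0,0.85],[8,0,0,0.9,-0.004,-0.003,0.85],[9,0,0,1.05,-0.008,-0.006,0.85],[9,0,0,1.161,-0.008,-0.006,0.85],[9,0,0,1.161,-0.008,-0.006,0.85]],
])

```text
clock: 25.2
position: [0.4259, -0.1551, 0.1215]
tool_rot: [0.287, 1.57, -2.603]
force: [0.1, 0.3, -0.2]
grip_width: 0.0727
```

Run:
```python
from pl import *
st(); shot('wrist','w22',scale=1.5); delta([.4253,-.1558,.0245],down(-1.317),flip=False)
```

```text
t 25.2 pos [ 0.4259 -0.1551  0.1215] toolx [-0. -0. -1.] jawyaw -1.319 F [ 0.1  0.3 -0.2] grip 72.7 q [-0.23  0.56  0.6   2.17 -0.58  0.57 -0.52]
t 25.25 delta [9.71, 0.04, 0.08] [0.002, 0.0, -0.0] rows~ 1.9428474149355135
```

View pics/w22.png

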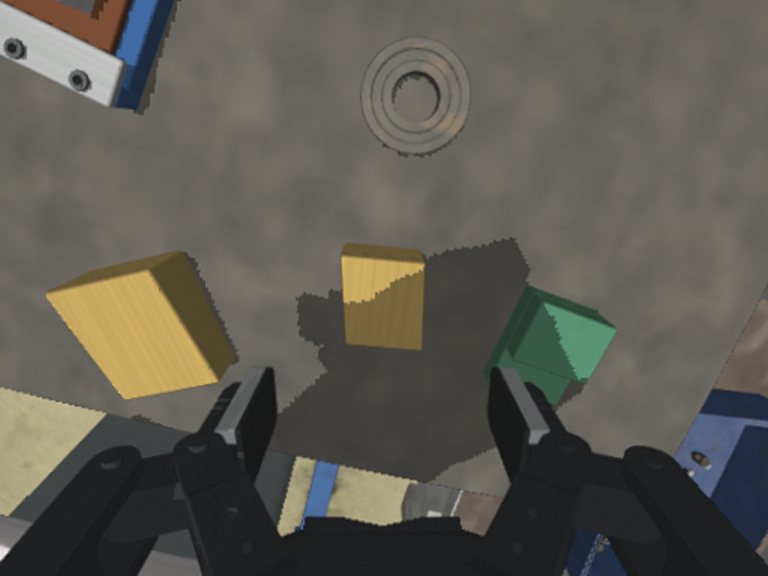

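>>> step_arm([
  [[3,0,0.05,0,0,0,0.85],[6,0,0.08,0,0,0,0.85],[8.7,0,0.08,0,0,0,0.85],[9.7,0,0.08,0,0,0,0.85],[9.7,0,0.08,0,0,0,0.85],[9.7,0,0.08,0,0,0,0.6],[9.7,0,0.08,0,0,0,0.45],[9.7,0,0.08,0,0,0,0.3],[9.7,0,0.08,0,0,0,0.3],[9.7,0,0.08,0,0,0,0.3]],
])

```text
clock: 26.25
position: [0.4259, -0.1555, 0.0259]
tool_rot: [2.615, 1.569, -0.269]
force: [-1.7, -0.9, 15.0]
grip_width: 0.0413
```

>>> step_arm([
  [[-0.5,0,0,0,0,0,0.3],[-2,0,0,0,0,0,0.3],[-5,0,0,0,0,0,0.3],[-9,0,0,0,0,0,0.3],[-13,0,0,0,0,0,0.3],[-16,0,0,0,0,0,0.3],[-16,0,0,0,0,0,0.3]],
])

```text
clock: 26.95
position: [0.4268, -0.1555, 0.1894]
tool_rot: [2.807, 1.563, -0.077]
force: [-0.3, -0.0, -3.7]
grip_width: 0.0412
```

Run:
```python
from pl import *
st(); shot('wrist','w23',scale=1.5); p,Rm=place_pose(0,.19,BY+np.pi/2); delta(p,Rm,flip=False)
```

```text
t 26.95 pos [ 0.4268 -0.1555  0.1894] toolx [ 0.007 -0.001 -1.   ] jawyaw -1.313 F [-0.3 -0.  -3.7] grip 41.2 q [-0.35  0.45  0.75  2.13 -0.47  0.72 -0.61]
t 27.0 delta [-0.18, -13.62, -17.79] [-2.663, 0.0, -0.008] rows~ 17.75601198257825
```

View pics/w23.png

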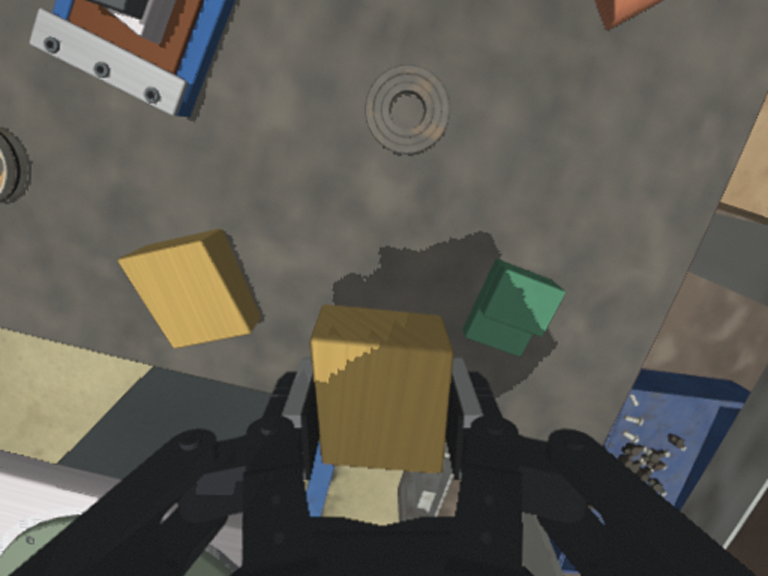

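>>> step_arm([
  [[0,-1,-2,-0.15,0,0,0.3],[-1,-3,-4,-0.3,0,0,0.3],[-1,-5,-6,-0.45,0,0,0.3],[-1,-7,-8,-0.6,0,0,0.3],[-1,-9,-10,-0.75,0,0,0.3],[-1,-11,-12,-0.9,0,0,0.3],[-1,-13.6,-14,-1.05,0,0,0.3],[-1,-13.6,-16,-1.2,0,0,0.3],[-1,-13.6,-17.8,-1.35,0,0,0.3],[-1,-13.6,-17.8,-1.5,0,0,0.3]],
])

```text
clock: 28.0
position: [0.5646, 0.0231, 0.1968]
tool_rot: [1.43, 1.566, 0.053]
force: [-1.3, -1.4, -3.6]
grip_width: 0.0406
```

Run:
```python
from pl import *
st(); 
p,Rm=place_pose(-.003,.150,BY+np.pi/2,.148); delta(p,Rm,flip=False)
```

```text
t 28.0 pos [0.5646 0.0231 0.1968] toolx [ 0.005  0.    -1.   ] jawyaw 0.194 F [-1.3 -1.4 -3.6] grip 40.6 q [-0.37  0.51  0.31  1.83 -0.21  0.82  0.24]
t 28.0 delta [4.68, -0.42, -0.05] [-1.155, -0.128, 0.082] rows~ 7.766544716531653
```

>>> step_arm([
  [[0,-0.1,0,-0.15,-0.016,0.01,0.3],[0,-0.2,0,-0.3,-0.033,0.021,0.3],[1,-0.3,0,-0.45,-0.05,0.032,0.3],[1,-0.4,0,-0.6,-0.066,0.042,0.3],[2,-0.4,0,-0.75,-0.083,0.053,0.3],[3,-0.4,0,-0.9,-0.1,0.064,0.3],[4,-0.4,0,-1.05,-0.116,0.074,0.3],[4.7,-0.4,0,-1.155,-0.128,0.082,0.3],[4.7,-0.4,0,-1.155,-0.128,0.082,0.3],[4.7,-0.4,0,-1.155,-0.128,0.082,0.3]],
])

```text
clock: 29.0
position: [0.5605, 0.0222, 0.1492]
tool_rot: [0.002, 1.425, -0.222]
force: [0.0, -0.0, -3.2]
grip_width: 0.0409
```

Run:
```python
from pl import *
st(); shot('wrist','w24',scale=1.5); shot('scene','s24',crop=(190,120,320,250),scale=4.5)
for z in (.095,.0905): 
  p,Rm=place_pose(-.003,z,BY+np.pi/2,.148); delta(p,Rm,flip=False)
```

```text
t 29.0 pos [0.5605 0.0222 0.1492] toolx [ 0.142 -0.032 -0.989] jawyaw 1.347 F [ 0.  -0.  -3.2] grip 40.9 q [-0.2   0.51  0.03  1.98  0.08  0.53  1.11]
t 29.1 delta [5.42, 0.03, -0.85] [-0.003, -0.0, 0.0] rows~ 1.096303653950857
t 29.1 delta [5.86, 0.03, -0.92] [-0.003, -0.0, 0.0] rows~ 1.186299242539195
```

View pics/w24.png

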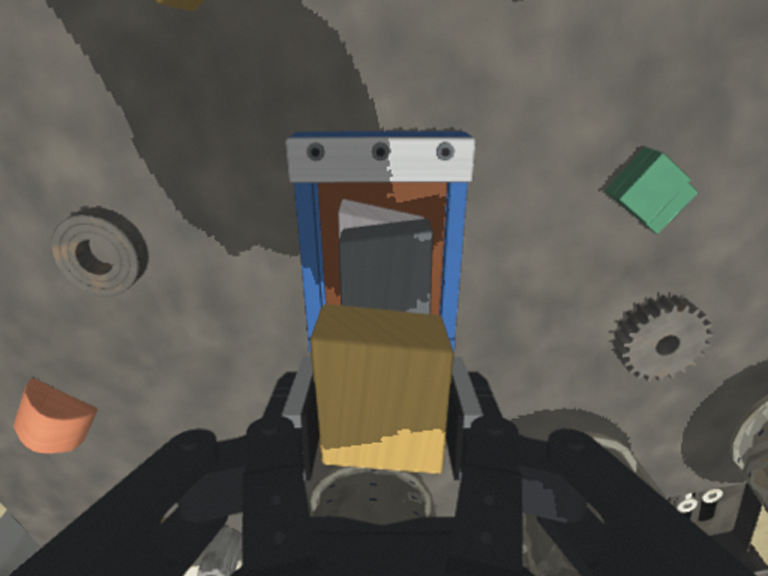

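View pics/s24.png

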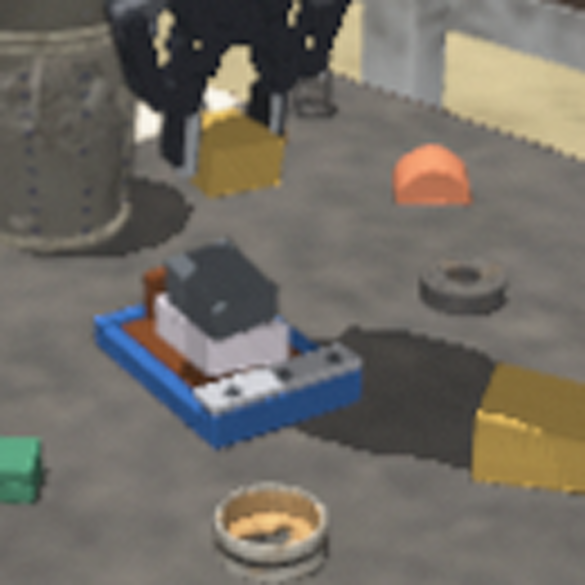

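>>> step_arm([
  [[1.5,0,-0.23,0,0,0,0.3],[3,0,-0.47,0,0,0,0.3],[4.5,0,-0.7,0,0,0,0.3],[5.4,0,-0.85,0,0,0,0.3],[5.6,0,-0.88,0,0,0,0.3],[5.7,0,-0.9,0,0,0,0.3],[5.7,0,-0.9,0,0,0,0.3]],
])

```text
clock: 29.8
position: [0.5607, 0.0226, 0.0926]
tool_rot: [0.004, 1.423, -0.219]
force: [0.3, -0.8, -3.5]
grip_width: 0.0411
```

>>> step_arm([
  [[0.05,0,0,0,0,0,0.3],[0.1,0,0,0,0,0,0.3],[0.1,0,0,0,0,0,0.3]],
])

```text
clock: 30.1
position: [0.561, 0.0226, 0.0919]
tool_rot: [0.005, 1.422, -0.218]
force: [-0.2, 0.5, -4.4]
grip_width: 0.041
```

>>> step_arm([
  [[0.06,0,0,0,0,0,0.3],[0.12,0,0,0,0,0,0.3],[0.18,0,0,0,0,0,0.3],[0.18,0,0,0,0,0,0.3]],
])

```text
clock: 30.5
position: [0.5613, 0.0225, 0.0904]
tool_rot: [0.006, 1.422, -0.218]
force: [-3.1, 0.3, 5.9]
grip_width: 0.0411
```

>>> step_arm([
  [[-0.03,0,0,0,0,0,0.3],[-0.03,0,0,0,0,0,0.5],[-0.03,0,0,0,0,0,0.58],[-0.03,0,0,0,0,0,0.65],[-0.03,0,0,0,0,0,0.7]],
])

```text
clock: 31.0
position: [0.5613, 0.0226, 0.0907]
tool_rot: [0.006, 1.422, -0.217]
force: [0.4, -0.5, 0.6]
grip_width: 0.0597
```

Run:
```python
from pl import *
st(); shot('wrist','w25',scale=1.5); shot('scene','s25',crop=(190,120,320,250),scale=4.5)
```

```text
t 31.0 pos [0.5613 0.0226 0.0907] toolx [ 0.145 -0.032 -0.989] jawyaw 1.347 F [ 0.4 -0.5  0.6] grip 59.7 q [-0.21  0.61  0.04  2.01  0.09  0.39  1.09]
```

View pics/w25.png

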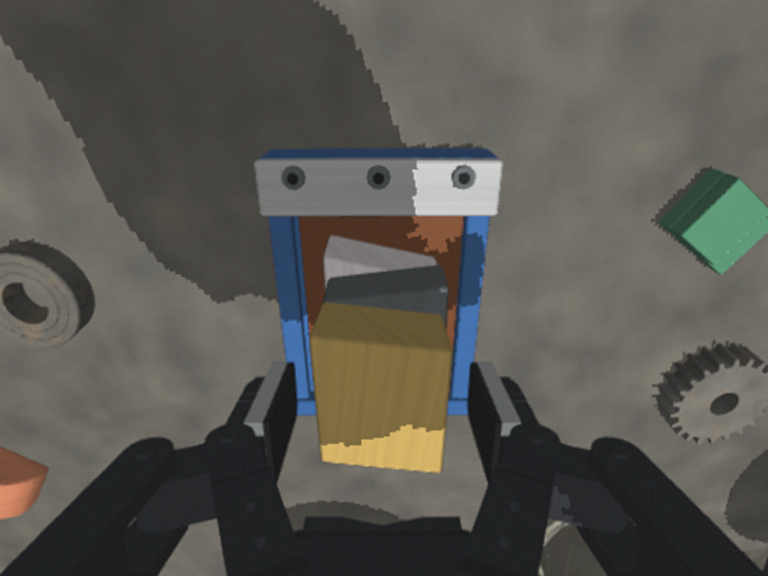

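View pics/s25.png

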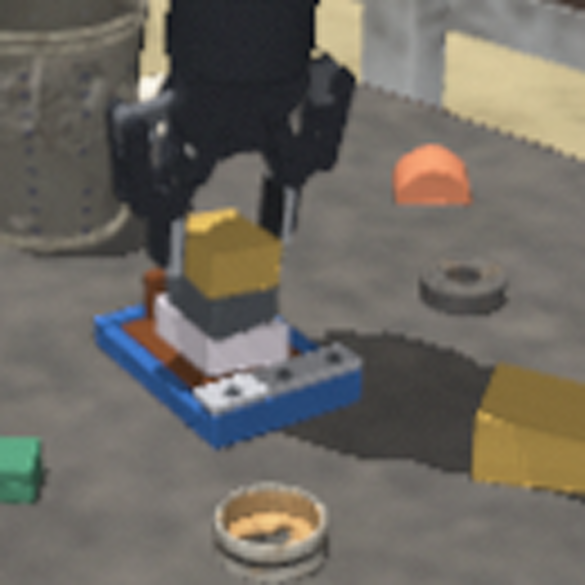

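>>> step_arm([
  [[-0.5,0,0,0,0,0,0.75],[-2,0,0,0,0,0,0.75],[-5,0,0,0,0,0,0.8],[-9,0,0,0,0,0,0.9],[-12,0,0,0,0,0,0.9]],
])

```text
clock: 31.6
position: [0.5437, 0.0264, 0.2125]
tool_rot: [0.011, 1.42, -0.213]
force: [0.2, -0.8, -0.3]
grip_width: 0.0768
```

Run:
```python
from pl import *
st(); shot('wrist','w26',scale=1.5); delta([.4171,-.2528,.13],down(1.47))
```

```text
t 31.6 pos [0.5437 0.0264 0.2125] toolx [ 0.146 -0.032 -0.989] jawyaw 1.347 F [ 0.2 -0.8 -0.3] grip 76.8 q [-0.22  0.38  0.03  1.97  0.08  0.65  1.1 ]
t 31.65 delta [7.48, -30.12, -7.5] [-0.123, 0.155, 0.006] rows~ 6.385720084562629
```

View pics/w26.png

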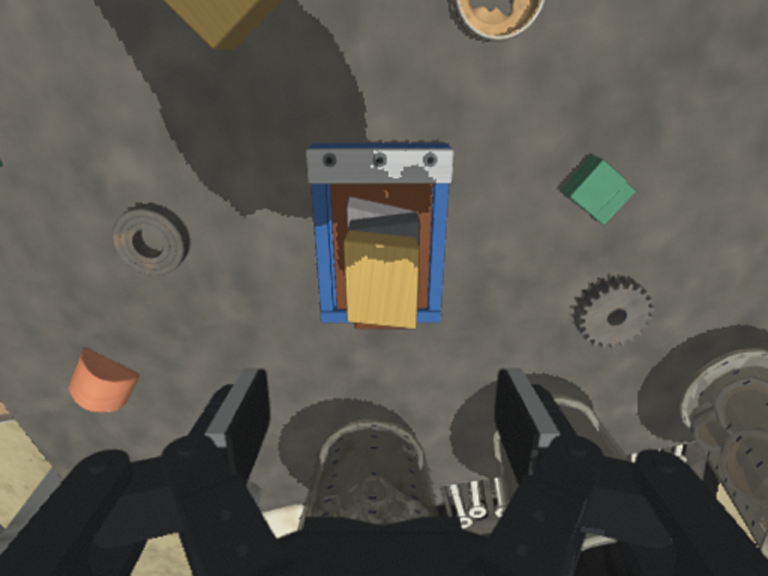

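Run:
```python
from pl import *
w,cw=load('w26')
save(w[130:230,205:305],'zb',scale=6)
q=unproj(cw,(np.array([(346,256),(418,264),(415,328),(348,321)])+.5)/1.5-.5,.0890); c=q[:,:2].mean(0); print(q.round(4)); print('brass centre',c.round(4),'bed',((c-CP)@BX).round(4),((c-CP)@[-BX[1],BX[0]]).round(4))
```

```text
[[ 0.5399  0.0073  0.089 ]
 [ 0.5536  0.0453  0.089 ]
 [ 0.5948  0.0357  0.089 ]
 [ 0.581  -0.0024  0.089 ]]
brass centre [0.5673 0.0215] bed 0.0039 0.0001
```

View pics/zb.png

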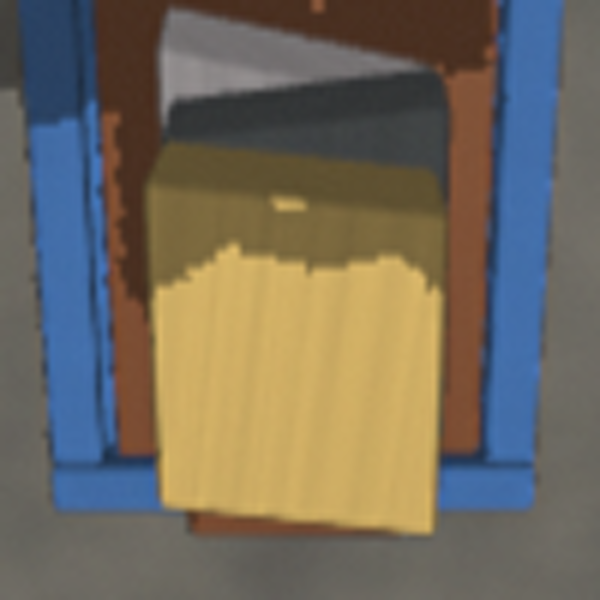

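>>> step_arm([
  [[0,-5,-1,0,0.03,0,0.9],[0,-10,-2,0,0.06,0,0.9],[1,-15,-4,-0.05,0.09,0,0.9],[3,-20,-5,-0.1,0.12,0,0.9],[5,-25,-7,-0.123,0.155,0,0.9],[7,-30.1,-7.5,-0.123,0.155,0.006,0.9],[7.4,-30.1,-7.5,-0.123,0.155,0.006,0.9],[7.4,-30.1,-7.5,-0.123,0.155,0.006,0.9],[7.4,-30.1,-7.5,-0.123,0.155,0.006,0.9]],
])

```text
clock: 32.55
position: [0.417, -0.2526, 0.1315]
tool_rot: [0.865, 1.57, 0.763]
force: [-0.1, 0.1, 0.6]
grip_width: 0.0772
```

Run:
```python
from pl import *
st(); shot('wrist','w27',scale=1.5); delta([.4171,-.2528,.0245],down(1.47)); shot('top','top5',crop=(200,130,400,280),scale=4)
```

```text
t 32.55 pos [ 0.417  -0.2526  0.1315] toolx [ 0.  0. -1.] jawyaw 1.469 F [-0.1  0.1  0.6] grip 77.2 q [ 0.42  0.49  0.    2.06 -0.    0.59  1.9 ]
t 32.6 delta [10.71, -0.08, -0.04] [0.001, 0.001, -0.0] rows~ 2.1430175667784237
```

View pics/w27.png

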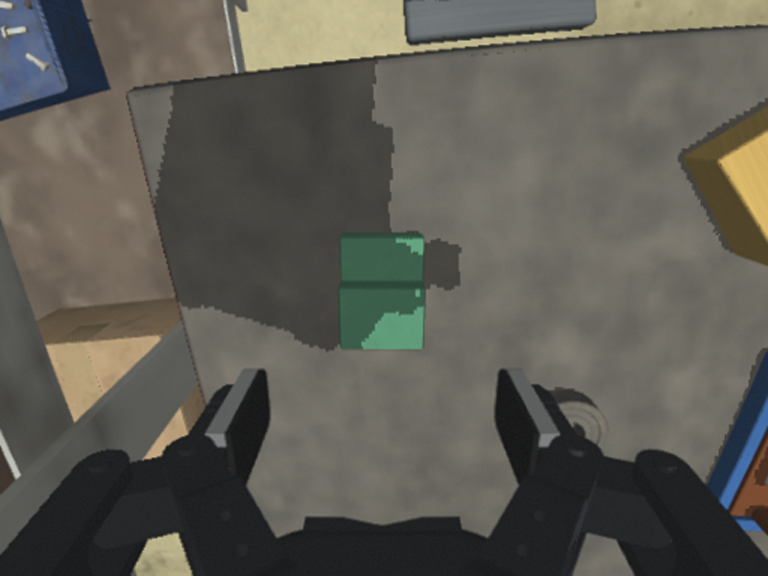

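View pics/top5.png

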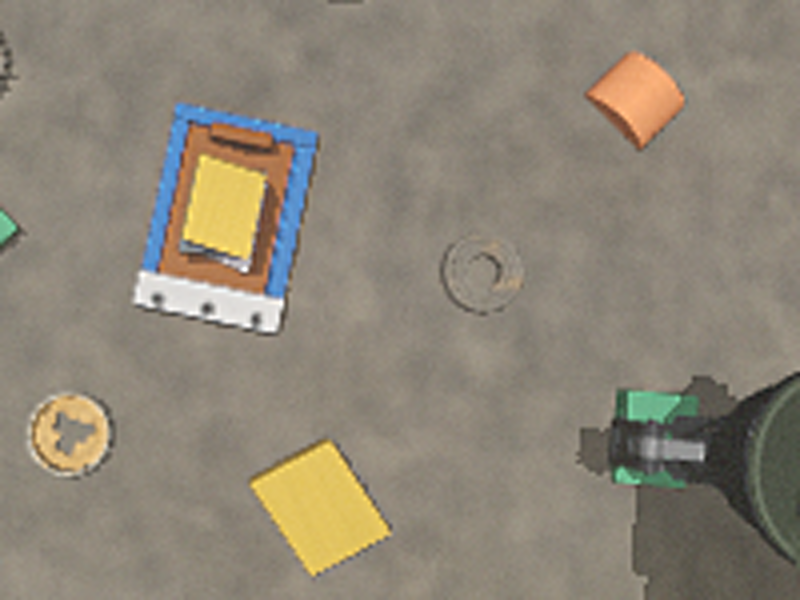

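Run:
```python
from pl import *
w,cw=load('w26')
pp=np.array([(148,185),(445,213),(433,533),(163,505)])/6.+[205,130]
q=unproj(cw,pp-.4,.0890); c=q[:,:2].mean(0); print('brass centre',c.round(4),'bed',((c-CP)@BX).round(4),((c-CP)@[-BX[1],BX[0]]).round(4))
print(np.linalg.norm(q[0]-q[3]),np.linalg.norm(q[1]-q[2]),np.linalg.norm(q[0]-q[1]))
t,ct=load('top5'); m=hsvmask(t,(18,110,60),(32,255,255),(256,182))
pp=np.array([(203,155),(268,170),(250,258),(183,241)])/4.+[200,130]
q=unproj(ct,pp-.4,.0890); c=q[:,:2].mean(0); print('brass top',c.round(4),'bed',((c-CP)@BX).round(4),((c-CP)@[-BX[1],BX[0]]).round(4))
```

```text
brass centre [0.5627 0.0223] bed -0.0008 -0.0
0.05108033730609544 0.0519259304579554 0.040892211139010766
brass top [0.5621 0.0209] bed -0.001 -0.0016
```

>>> step_arm([
  [[3,0,0,0,0,0,0.9],[6,-0.08,0,0,0,0,0.9],[9,-0.08,0,0,0,0,0.9],[10.7,-0.08,0,0,0,0,0.9],[10.7,-0.08,0,0,0,0,0.9],[10.7,-0.08,0,0,0,0,0.6],[10.7,-0.08,0,0,0,0,0.45],[10.7,-0.08,0,0,0,0,0.3],[10.7,-0.08,0,0,0,0,0.3],[10.7,-0.08,0,0,0,0,0.3]],
])

```text
clock: 33.65
position: [0.4186, -0.2526, 0.0262]
tool_rot: [-0.104, 1.568, -0.204]
force: [0.0, 2.5, 11.4]
grip_width: 0.045
```

>>> step_arm([
  [[-0.5,0,0,0,0,0,0.3],[-2,0,0,0,0,0,0.3],[-5,0,0,0,0,0,0.3],[-9,0,0,0,0,0,0.3],[-13,0,0,0,0,0,0.3],[-16,0,0,0,0,0,0.3],[-16,0,0,0,0,0,0.3]],
])

```text
clock: 34.35
position: [0.4195, -0.2533, 0.1907]
tool_rot: [-0.259, 1.561, -0.359]
force: [0.5, -0.9, -3.6]
grip_width: 0.045
```

Run:
```python
from pl import *
st(); p,Rm=place_pose(-.0035,.18,BY+np.pi/2); delta(p,Rm)
```

```text
t 34.35 pos [ 0.4195 -0.2533  0.1907] toolx [ 0.009 -0.004 -1.   ] jawyaw 1.471 F [ 0.5 -0.9 -3.6] grip 45.0 q [ 0.42  0.39  0.01  2.02 -0.01  0.72  1.9 ]
t 34.35 delta [1.1, 28.89, 11.24] [0.12, 0.01, 0.002] rows~ 6.202857328087964
```

>>> step_arm([
  [[0,4,1.6,0.02,0,0,0.3],[0,8,3.2,0.04,0,0,0.3],[0,12,4.8,0.06,0.005,0,0.3],[0,16,6.4,0.08,0.01,0,0.3],[0,20,8,0.1,0.01,0,0.3],[0,24,9.5,0.12,0.01,0,0.3],[0,27,10.6,0.12,0.01,0,0.3],[0,28.9,11.2,0.12,0.01,0.002,0.3],[1.1,28.9,11.2,0.12,0.01,0.002,0.3],[1.1,28.9,11.2,0.12,0.01,0.002,0.3]],
])

```text
clock: 35.35
position: [0.5586, 0.0224, 0.1786]
tool_rot: [-2.633, 1.568, -2.853]
force: [-1.2, 0.1, -3.4]
grip_width: 0.045
```

Run:
```python
from pl import *
st(); shot('wrist','w28',scale=1.5); 
for z in (.118,.1155): p,Rm=place_pose(-.0035,z,BY+np.pi/2); delta(p,Rm)
```

```text
t 35.35 pos [0.5586 0.0224 0.1786] toolx [-0.003 -0.001 -1.   ] jawyaw 1.351 F [-1.2  0.1 -3.4] grip 45.0 q [-0.14  0.51 -0.    1.84  0.    0.79  1.2 ]
t 35.4 delta [6.12, 0.15, 0.12] [-0.001, -0.002, 0.001] rows~ 1.225514536054232
t 35.4 delta [6.37, 0.15, 0.12] [-0.001, -0.002, 0.001] rows~ 1.275495056998375
```

View pics/w28.png

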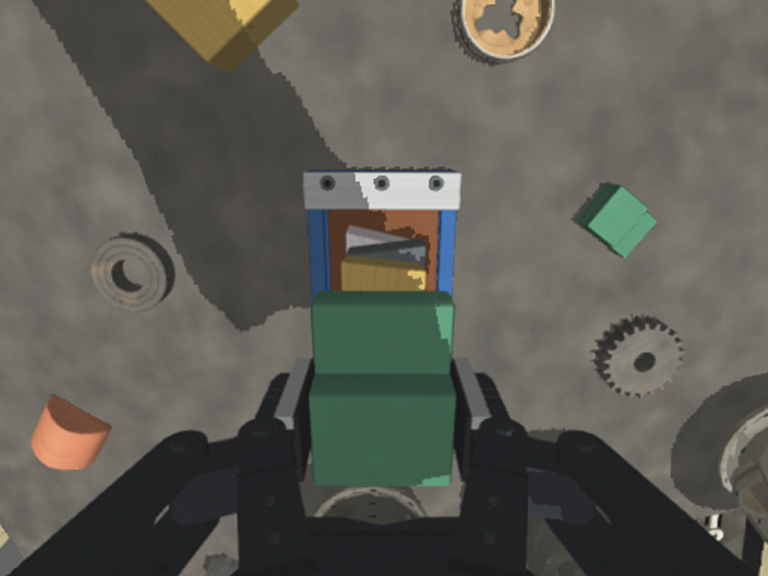

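>>> step_arm([
  [[2,0.1,0.1,0,0,0,0.3],[4,0.1,0.1,0,0,0,0.3],[5.4,0.1,0.1,0,0,0,0.3],[6,0.1,0.1,0,0,0,0.3],[6.15,0.1,0.1,0,0,0,0.3],[6.25,0.1,0.1,0,0,0,0.3],[6.25,0.1,0.1,0,0,0,0.3]],
])

```text
clock: 36.1
position: [0.5602, 0.0225, 0.1174]
tool_rot: [-2.327, 1.569, -2.548]
force: [-0.5, 0.4, -2.8]
grip_width: 0.0448
```

>>> step_arm([
  [[0.05,0,0,0,0,0,0.3],[0.1,0,0,0,0,0,0.3],[0.1,0,0,0,0,0,0.3]],
])

```text
clock: 36.4
position: [0.5602, 0.0225, 0.1165]
tool_rot: [-2.235, 1.57, -2.456]
force: [0.3, -0.6, -3.3]
grip_width: 0.045
```

>>> step_arm([
  [[0.06,0,0,0,0,0,0.3],[0.12,0,0,0,0,0,0.3],[0.15,0,0,0,0,0,0.3],[0.15,0,0,0,0,0,0.3]],
])

```text
clock: 36.8
position: [0.5605, 0.0227, 0.1159]
tool_rot: [-1.786, 1.57, -2.006]
force: [-5.6, 0.5, 15.6]
grip_width: 0.045
```

>>> step_arm([
  [[-0.07,0,0,0,0,0,0.3],[-0.07,0,0,0,0,0,0.3]],
])

```text
clock: 37.0
position: [0.5606, 0.0228, 0.1168]
tool_rot: [-0.891, 1.57, -1.112]
force: [-0.4, -0.1, -3.1]
grip_width: 0.0451
```

Run:
```python
from pl import *
st(); shot('wrist','w29',scale=1.5); shot('scene','s29',crop=(190,100,320,230),scale=4.5)
```

```text
t 37.0 pos [0.5606 0.0228 0.1168] toolx [ 0. -0. -1.] jawyaw 1.35 F [-0.4 -0.1 -3.1] grip 45.1 q [-0.14  0.6  -0.01  1.88  0.01  0.66  1.2 ]
```

View pics/s29.png

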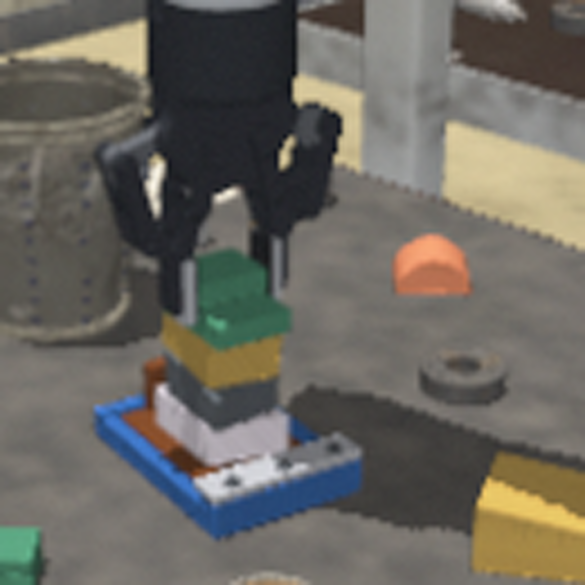

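Good. Lower the last half millimetre and release.

>>> step_arm([
  [[0.06,0,0,0,0,0,0.3],[0.06,0,0,0,0,0,0.3],[0.06,0,0,0,0,0,0.52],[0.06,0,0,0,0,0,0.6],[0.04,0,0,0,0,0,0.7],[0.0,0,0,0,0,0,0.75],[-1,0,0,0,0,0,0.75],[-4,0,0,0,0,0,0.75],[-8,0,0,0,0,0,0.8],[-11,0,0,0,0,0,0.85]],
])

```text
clock: 38.1
position: [0.5607, 0.0227, 0.2293]
tool_rot: [0.078, 1.569, -0.143]
force: [0.6, -0.9, -0.1]
grip_width: 0.0726
```

Run:
```python
from pl import *
st(); shot('wrist','w30',scale=1.5); shot('scene','s30',crop=(190,100,320,230),scale=4.5)
```

```text
t 38.1 pos [0.5607 0.0227 0.2293] toolx [ 0.001 -0.    -1.   ] jawyaw 1.35 F [ 0.6 -0.9 -0.1] grip 72.6 q [-0.15  0.45 -0.    1.8   0.    0.9   1.2 ]
```

View pics/w30.png

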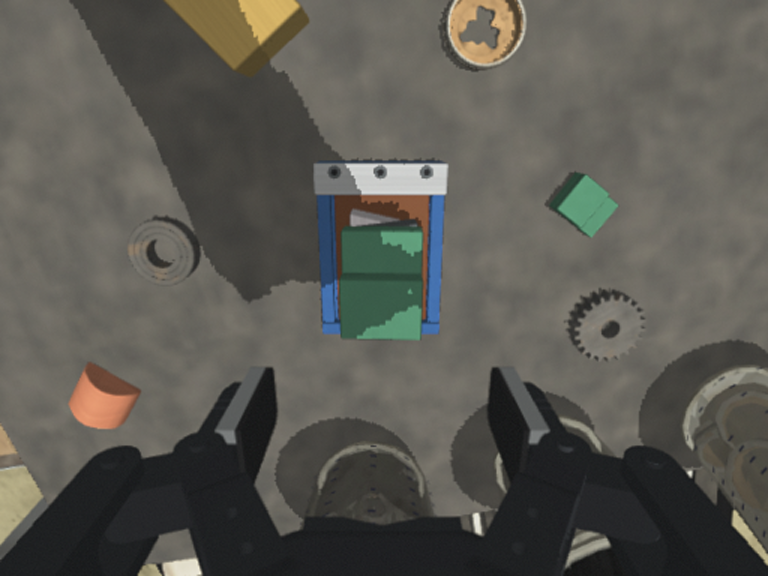

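View pics/s30.png

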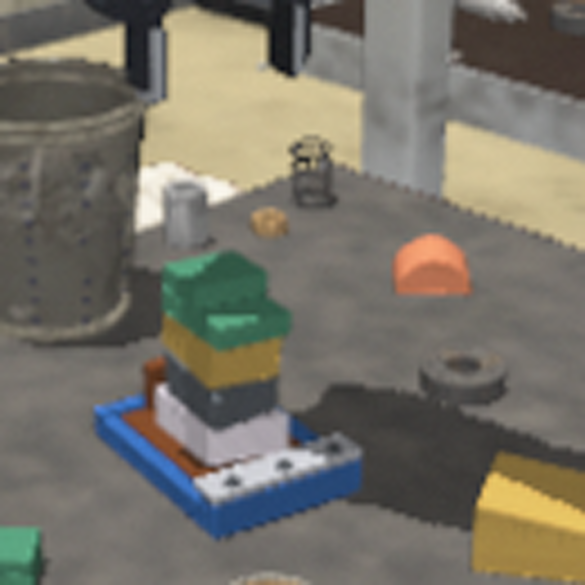

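Run:
```python
from pl import *
w,cw=load('w30')
q=unproj(cw,(np.array([(343,230),(422,232),(420,340),(341,338)])+.5)/1.5-.5,[.103,.103,.117,.117]); c=q[:,:2].mean(0); print('step centre',c.round(4),'bed',((c-CP)@BX).round(4),((c-CP)@[-BX[1],BX[0]]).round(4), np.linalg.norm((q[0]-q[3])[:2]))
q=unproj(cw,(np.array([(341,281),(421,280),(420,340),(341,338)])+.5)/1.5-.5,.117); c=q[:,:2].mean(0); print('upper face centre bed',((c-CP)@BX).round(4),((c-CP)@[-BX[1],BX[0]]).round(4), np.linalg.norm((q[0]-q[3])[:2]))
mr=hsvmask(w,(3,110,40),(22,255,255)); s=np.zeros_like(mr); s[235:295,35:100]=1
p,f=fit(halfcyl(),[.64,-.2505,.76],[(mr*s,cw,None)]); print('round',p.round(4),f)
delta([p[0],p[1],.13],down(p[2]+np.pi/2)); delta([p[0],p[1],.13],down(p[2]-np.pi/2),flip=False)
```

```text
step centre [0.5593 0.023 ] bed -0.0043 -0.0001 0.05912761964657749
upper face centre bed 0.0079 -0.0005 0.03395672090811815
round [ 0.6403 -0.252   0.7679] 0.08791941423934087
t 38.2 delta [10.15, -25.12, 13.59] [-0.989, 0.006, 0.001] rows~ 6.592242453162256
t 38.2 delta [10.15, -25.12, 13.59] [2.153, 0.002, -0.008] rows~ 14.351865395486703
```

>>> step_arm([
  [[0,-4,3,0.15,0,0,0.85],[0,-8,5,0.3,0,0,0.85],[0,-12,7,0.45,0,0,0.85],[0,-16,9,0.6,0,0,0.85],[0,-20,11,0.75,0,0,0.85],[0,-25.1,13.6,0.9,0,0,0.85],[2,-25.1,13.6,1.05,0,0,0.85],[4,-25.1,13.6,1.2,0,0,0.85],[6,-25.1,13.6,1.35,0,0,0.85],[7,-25.1,13.6,1.5,0,0,0.85]],
])

```text
clock: 39.2
position: [0.6395, -0.2516, 0.1595]
tool_rot: [2.004, 1.567, 0.277]
force: [0.1, 0.2, 0.8]
grip_width: 0.0725
```

Run:
```python
from pl import *
st(); delta([.640,-.2512,.12],down(.765-np.pi/2),flip=False)
```

```text
t 39.2 pos [ 0.6395 -0.2516  0.1595] toolx [ 0.004  0.001 -1.   ] jawyaw -0.156 F [0.1 0.2 0.8] grip 72.5 q [ 0.06  0.76  0.38  1.52 -0.33  0.93  0.39]
t 39.2 delta [3.95, 0.03, -0.04] [0.65, -0.003, -0.003] rows~ 4.332022164158088
```

>>> step_arm([
  [[1,0,0,0.15,0,0,0.85],[2,0,0,0.3,0,0,0.85],[3,0,0,0.45,0,0,0.85],[3.9,0,0,0.6,0,0,0.85],[3.9,0,0,0.65,0,0,0.85],[3.9,0,0,0.65,0,0,0.85]],
])

```text
clock: 39.8
position: [0.6395, -0.2512, 0.12]
tool_rot: [2.779, 1.568, 0.401]
force: [0.5, -0.2, -0.5]
grip_width: 0.0726
```

Run:
```python
from pl import *
st(); w=shot('wrist','w31',scale=1.5); cw=load('w31')[1]
mr=hsvmask(w,(3,110,30),(22,255,255)); s=np.zeros_like(mr); s[130:290,170:340]=1
p,f=fit(halfcyl(),[.64,-.2512,.765],[(mr*s,cw,None)]); print('round',p.round(4),f)
delta([p[0],p[1],.0245],down(p[2]-np.pi/2),flip=False)
```

```text
t 39.8 pos [ 0.6395 -0.2512  0.12  ] toolx [ 0.003  0.001 -1.   ] jawyaw -0.807 F [ 0.5 -0.2 -0.5] grip 72.6 q [-0.02  0.84  0.53  1.54 -0.5   0.9  -0.13]
round [ 0.6393 -0.2512  0.7632] 0.0327342896049731
t 39.85 delta [9.59, -0.05, 0.04] [0.003, -0.003, -0.002] rows~ 1.9172654891911212
```

View pics/w31.png

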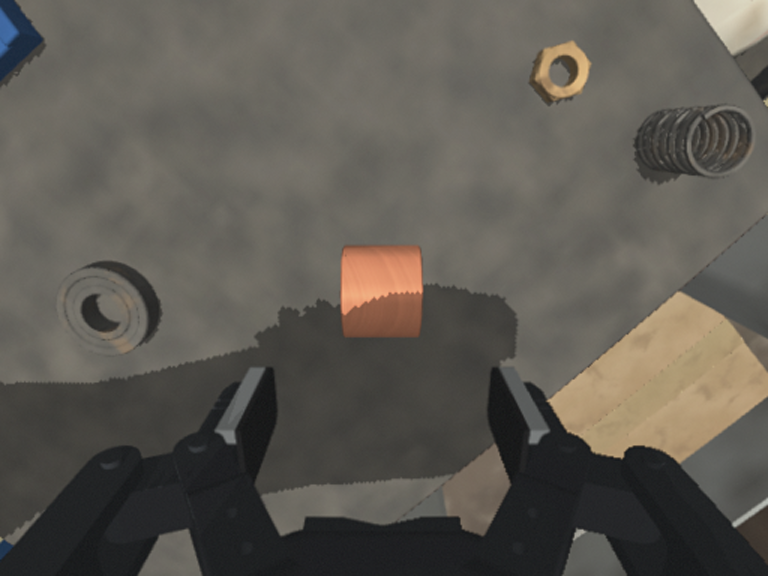

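>>> step_arm([
  [[3,0,0,0,0,0,0.85],[6,0,0,0,0,0,0.85],[8.6,0,0,0,0,0,0.85],[9.6,0,0,0,0,0,0.85],[9.6,0,0,0,0,0,0.85],[9.6,0,0,0,0,0,0.6],[9.6,0,0,0,0,0,0.45],[9.6,0,0,0,0,0,0.3],[9.6,0,0,0,0,0,0.3],[9.6,0,0,0,0,0,0.3]],
])

```text
clock: 40.85
position: [0.6407, -0.2516, 0.0261]
tool_rot: [2.488, 1.565, 0.113]
force: [-1.4, 1.5, 7.6]
grip_width: 0.0409
```

>>> step_arm([
  [[-0.5,0,0,0,0,0,0.3],[-2,0,0,0,0,0,0.3],[-5,0,0,0,0,0,0.3],[-9,0,0,0,0,0,0.3],[-13,0,0,0,0,0,0.3],[-17,0,0,0,0,0,0.3],[-19,0,0,0,0,0,0.3],[-19,0,0,0,0,0,0.3]],
])

```text
clock: 41.65
position: [0.6406, -0.2524, 0.2207]
tool_rot: [2.285, 1.56, -0.089]
force: [0.4, -0.5, -3.8]
grip_width: 0.041
```

Run:
```python
from pl import *
st(); shot('wrist','w32',scale=1.5); p,Rm=place_pose(.007,.22,BY+np.pi/2); delta(p,Rm,flip=False)
```

```text
t 41.65 pos [ 0.6406 -0.2524  0.2207] toolx [ 0.011 -0.001 -1.   ] jawyaw -0.804 F [ 0.4 -0.5 -3.8] grip 41.0 q [-0.05  0.73  0.59  1.48 -0.45  1.06 -0.17]
t 41.7 delta [-0.23, -24.45, -13.89] [-2.155, 0.003, -0.01] rows~ 14.36439076102726
```

View pics/w32.png

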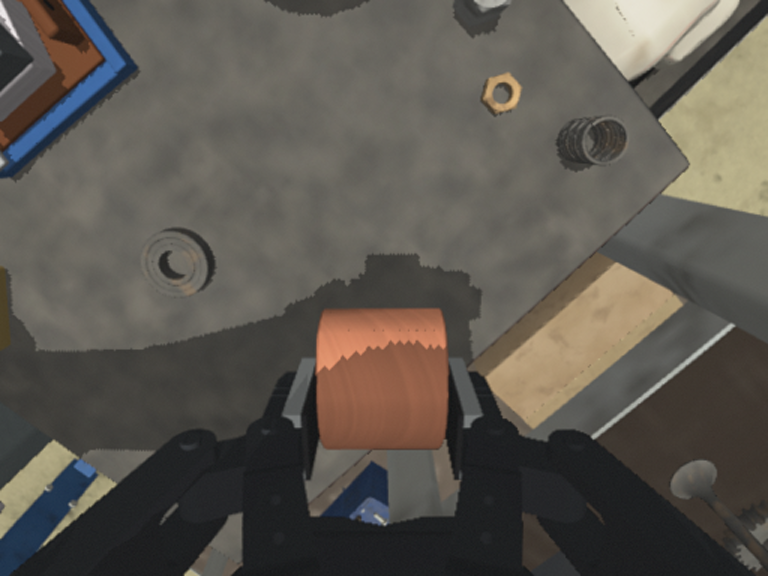

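>>> step_arm([
  [[0,-3,-1.5,-0.15,0,0,0.3],[0,-6,-3,-0.3,0,0,0.3],[0,-9,-5,-0.45,0,0,0.3],[0,-12,-7,-0.6,0,0,0.3],[0,-15,-9,-0.75,0,0,0.3],[0,-18,-11,-0.9,0,0,0.3],[0,-21,-12,-1.05,0,0,0.3],[0,-24.4,-13.9,-1.2,0,0,0.3],[0,-24.4,-13.9,-1.35,0,0,0.3],[0,-24.4,-13.9,-1.5,0,0,0.3]],
])

```text
clock: 42.7
position: [0.5698, 0.0218, 0.217]
tool_rot: [0.883, 1.564, 0.017]
force: [-0.5, -1.9, -2.5]
grip_width: 0.0409
```

Run:
```python
from pl import *
st(); p,Rm=place_pose(.007,.20,BY+np.pi/2); delta(p,Rm,flip=False)
```

```text
t 42.7 pos [0.5698 0.0218 0.217 ] toolx [ 0.007  0.    -1.   ] jawyaw 0.705 F [-0.5 -1.9 -2.5] grip 40.9 q [-0.3   0.48  0.22  1.8  -0.13  0.87  0.68]
t 42.7 delta [1.7, -0.04, 0.11] [-0.646, 0.006, -0.004] rows~ 4.307823313875368
```

>>> step_arm([
  [[0,0,0.1,-0.15,0,0,0.3],[0.5,0,0.1,-0.3,0,0,0.3],[1,0,0.1,-0.45,0.003,0,0.3],[1.7,0,0.1,-0.6,0.006,-0.004,0.3],[1.7,0,0.1,-0.646,0.006,-0.004,0.3],[1.7,0,0.1,-0.646,0.006,-0.004,0.3],[1.7,0,0.1,-0.646,0.006,-0.004,0.3]],
])

```text
clock: 43.4
position: [0.5703, 0.0209, 0.1995]
tool_rot: [-2.704, 1.57, -2.927]
force: [-0.4, -0.2, -1.8]
grip_width: 0.041
```

Run:
```python
from pl import *
st(); shot('wrist','w33',scale=1.5); shot('scene','s33',crop=(190,80,320,230),scale=4)
for z in (.146,.144): p,Rm=place_pose(.007,z,BY+np.pi/2); delta(p,Rm,flip=False)
```

```text
t 43.4 pos [0.5703 0.0209 0.1995] toolx [-0.001 -0.    -1.   ] jawyaw 1.348 F [-0.4 -0.2 -1.8] grip 41.0 q [-0.18  0.5   0.05  1.8  -0.03  0.84  1.24]
t 43.5 delta [5.38, -0.03, 0.0] [-0.002, -0.001, 0.0] rows~ 1.0761222803619597
t 43.5 delta [5.58, -0.03, 0.0] [-0.002, -0.001, 0.0] rows~ 1.1161214431103303
```

View pics/w33.png

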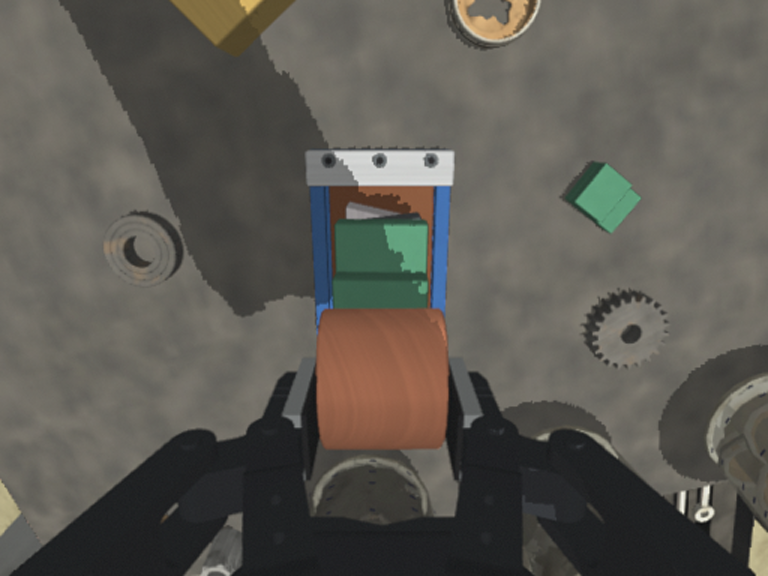

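View pics/s33.png

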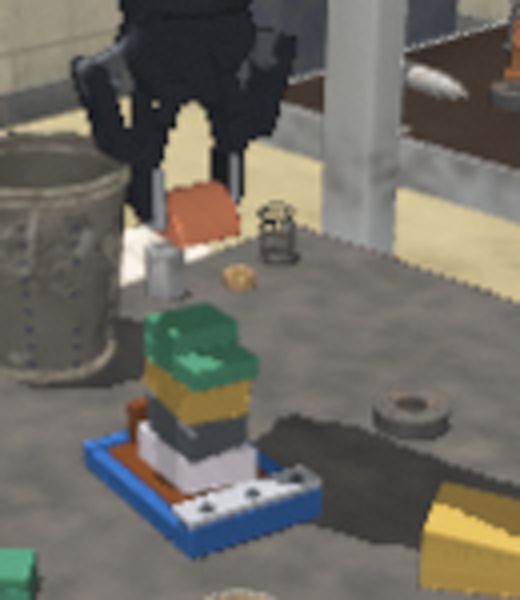

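>>> step_arm([
  [[1.5,0,0,0,0,0,0.3],[3,0,0,0,0,0,0.3],[4.4,0,0,0,0,0,0.3],[5,0,0,0,0,0,0.3],[5.3,0,0,0,0,0,0.3],[5.35,0,0,0,0,0,0.3],[5.35,0,0,0,0,0,0.3]],
])

```text
clock: 44.2
position: [0.5706, 0.021, 0.1467]
tool_rot: [-1.387, 1.571, -1.609]
force: [-0.2, 0.3, -2.7]
grip_width: 0.041
```

>>> step_arm([
  [[0.04,0,0,0,0,0,0.3],[0.08,0,0,0,0,0,0.3],[0.08,0,0,0,0,0,0.3]],
])

```text
clock: 44.5
position: [0.5707, 0.021, 0.1461]
tool_rot: [-0.225, 1.57, -0.447]
force: [-0.0, 0.0, -3.2]
grip_width: 0.041
```

>>> step_arm([
  [[0.05,0,0,0,0,0,0.3],[0.1,0,0,0,0,0,0.3],[0.1,0,0,0,0,0,0.3]],
])

```text
clock: 44.8
position: [0.5707, 0.021, 0.1451]
tool_rot: [-0.396, 1.57, -0.618]
force: [-0.0, -0.1, -2.5]
grip_width: 0.0407
```

>>> step_arm([
  [[0.05,0,0,0,0,0,0.3],[0.1,0,0,0,0,0,0.3],[0.1,0,0,0,0,0,0.3]],
])

```text
clock: 45.1
position: [0.5707, 0.021, 0.1441]
tool_rot: [-0.466, 1.571, -0.688]
force: [0.1, -0.1, -2.1]
grip_width: 0.0408
```

>>> step_arm([
  [[0.04,0,0,0,0,0,0.3],[0.08,0,0,0,0,0,0.3],[0.08,0,0,0,0,0,0.3]],
])

```text
clock: 45.4
position: [0.5709, 0.0212, 0.1438]
tool_rot: [0.291, 1.57, 0.07]
force: [-2.3, -1.3, 8.9]
grip_width: 0.0413
```

Contact at the expected height; release and retreat.

>>> step_arm([
  [[-0.02,0,0,0,0,0,0.3],[-0.02,0,0,0,0,0,0.5],[-0.02,0,0,0,0,0,0.58],[-0.02,0,0,0,0,0,0.66],[-0.05,0,0,0,0,0,0.72],[-0.6,0,0,0,0,0,0.75],[-3,0,0,0,0,0,0.75],[-6,0,0,0,0,0,0.8],[-9,0,0,0,0,0,0.85],[-11,0,0,0,0,0,0.85]],
])

```text
clock: 46.4
position: [0.5712, 0.0212, 0.2563]
tool_rot: [0.356, 1.568, 0.134]
force: [0.4, 0.5, -0.6]
grip_width: 0.0721
```

Run:
```python
from pl import *
st(); shot('wrist','w34',scale=1.5); shot('scene','s34',crop=(190,80,320,230),scale=4)
```

```text
t 46.4 pos [0.5712 0.0212 0.2563] toolx [ 0.003  0.    -1.   ] jawyaw 1.349 F [ 0.4  0.5 -0.6] grip 72.1 q [-0.18  0.43  0.06  1.75 -0.03  0.96  1.23]
```

View pics/w34.png

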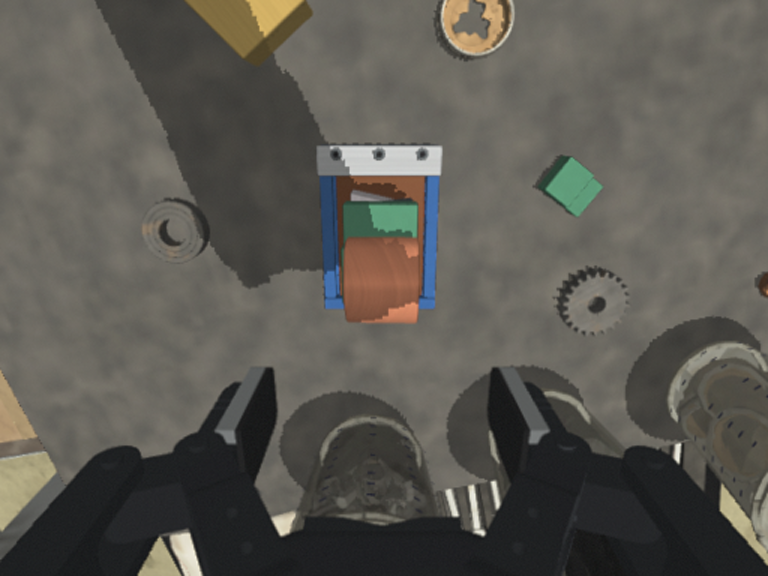

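View pics/s34.png

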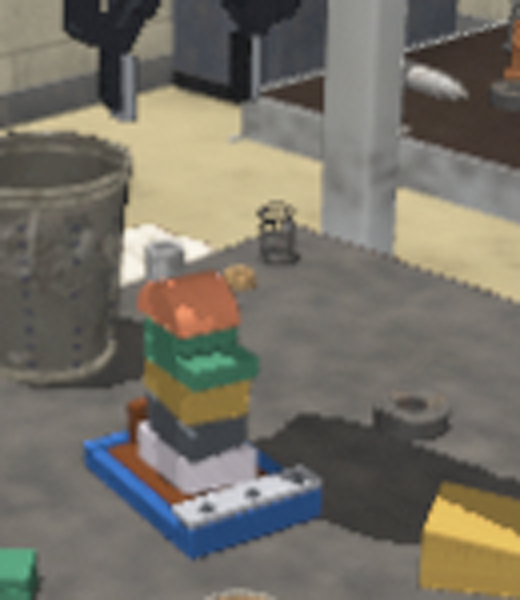

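>>> step_arm([
  [[-4,0,0,0,0,0,0.85],[-6,-4,0,0,0,0,0.85],[-6,-9,0,0,0,0,0.85],[-6,-14,0,0,0,0,0.85],[-6,-19,0,0,0,0,0.85],[-6,-22,0,0,0,0,0.85],[-6,-22,0,0,0,0,0.85],[-6,-22,0,0,0,0,0.85]],
])

```text
clock: 47.3
position: [0.523, -0.1935, 0.3161]
tool_rot: [0.441, 1.566, 0.218]
force: [0.6, 1.1, -0.4]
grip_width: 0.0728
```

Run:
```python
from pl import *
st(); t=shot('top','top6',crop=(200,130,400,280),scale=4); s=shot('scene','s35',crop=(190,80,320,230),scale=4)
ct=load('top6')[1]; s0=np.load('pics/s34.npy'); print('scene diff',np.abs(s[180:240,205:275].astype(int)-s0[180:240,205:275]).mean())
mr=hsvmask(t,(3,120,120),(14,255,255)); 
q=unproj(ct,[(0,0)],0)
# round ref: project expected
for k,x,z in (('round',.007,.118),):
    c=CP+BX*x; P=[np.c_[h[:,:2],h[:,2]] for h in halfcyl()]
    overlay(t,P,[c[0],c[1],BY],ct,'ovt6',(215,140,290,220),9,z=.118)
# recheck cover and reference objects
g=((hsvmask(t,(95,80,20),(125,255,255))+hsvmask(t,(0,0,200),(180,25,255)))>0).astype(float)
```

```text
t 47.3 pos [ 0.523  -0.1935  0.3161] toolx [ 0.005  0.001 -1.   ] jawyaw 1.348 F [ 0.6  1.1 -0.4] grip 72.8 q [ 0.15  0.35  0.14  1.71 -0.06  1.08  1.65]
scene diff 6.81015873015873
```

View pics/top6.png

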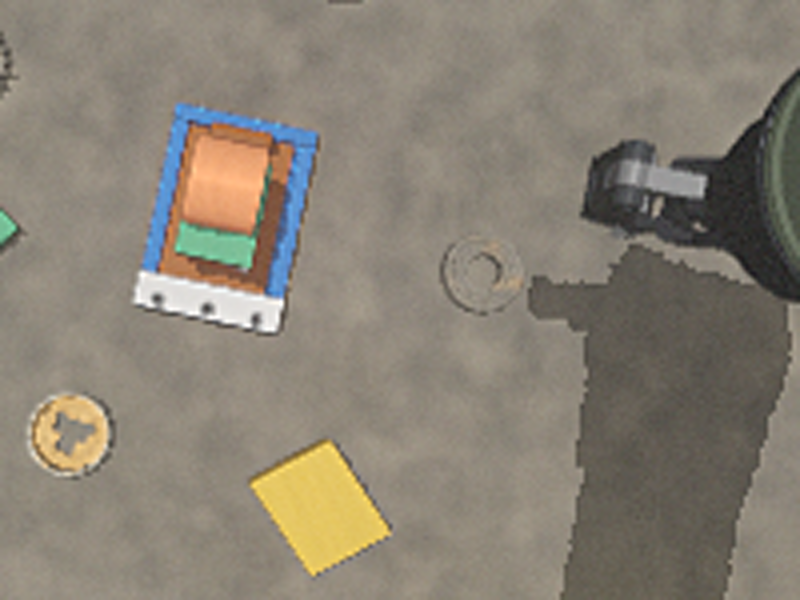

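View pics/ovt6.png

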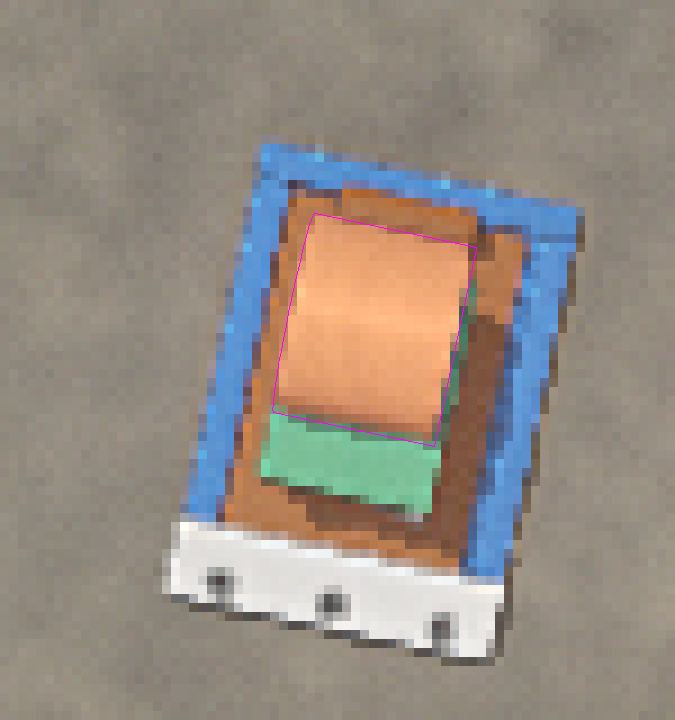

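View pics/s35.png

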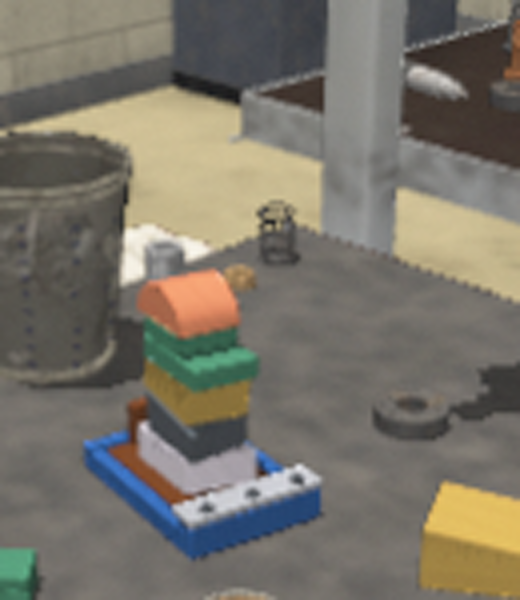

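>>> step_arm([
  [[0,0,0,0,0,0,0.85],[0,0,0,0,0,0,0.85],[0,0,0,0,0,0,0.85],[0,0,0,0,0,0,0.85],[0,0,0,0,0,0,0.85]],
])

```text
clock: 47.9
position: [0.5235, -0.1921, 0.3162]
tool_rot: [0.47, 1.566, 0.25]
force: [-0.8, -0.3, 0.1]
grip_width: 0.0726
```

Run:
```python
from pl import *
st(); s=shot('scene','s36'); s0=np.load('pics/s35.npy'); d=np.abs(s[140:240,205:275].astype(int)-s0[140:240,205:275]); print('scene diff',d.mean(),d.max())
t=shot('top','top7'); t0=np.load('pics/top6.npy'); d=np.abs(t[150:220,230:285].astype(int)-t0[150:220,230:285]); print(d.mean(),d.max())
if d.mean()<3: print(bot.job_done())
```

```text
t 47.9 pos [ 0.5235 -0.1921  0.3162] toolx [ 0.005  0.001 -1.   ] jawyaw 1.35 F [-0.8 -0.3  0.1] grip 72.6 q [ 0.14  0.35  0.14  1.71 -0.06  1.08  1.65]
scene diff 0.8842857142857142 5
2.2009523809523808 13
the job is handed in; nothing more can be done
None
```

The cover is in the bed with its plain end under the lip, all five offcuts are stacked on it, and I handed the job in at about 48 s.

- **Cover:** I held it by the tab at 20 N, tipped the plain end under the lip and levelled it. In a picture taken before stacking it lay within about 2 mm of the middle of the bed and looked level. The pile hides most of it now, so I could not measure it again at the end.
- **Column, from the bottom:** slab, steel wedge, brass wedge turned half round on the steel slope so its top is level again, green step, copper half-round.
- **Offsets from the cover's middle:** slab, steel and brass are within about 2 mm, the step's centre is 4 mm towards the lip, and the half-round is 7 mm towards the tab.
- **Last checks:** pictures taken 0.6 s apart showed nothing moving beyond image noise, and the open gripper was about 0.2 m clear. The bearing and core plug looked untouched in the last top view and the gear in the last wrist view; I did not measure them.

**Rough spots:** when I set the slab down, contact came 2 mm earlier than expected and the wrist force reached 42 N. I backed off at once and set it down again gently. The step met about 15 N at first touch and was treated the same way. I saw no sign of the cover or half-round being knocked aside.

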